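# Unlatch the sample chamber and hold its sprung lid at the index

## Robot

A 6-joint arm with a two-finger parallel gripper is mounted at the origin on a cart in front of the work surface, level with it; the furniture and walls round the work are solid. World frame = base frame: x ahead of the robot, y to its left, z up, the work surface at z = 0. Lengths are in m, angles in rad, forces in N, time in s.
With the tool pointing down it reaches from about 0.3 to 1 m from the base axis. Payload 5.1 kg.
Tool frame: the origin (TCP) lies where the fingers leave the gripper's body, on its centre line; the fingertips stand 78 mm ahead of it and the grasp point (between the pads) lies 59 mm ahead of it; z points along the fingers, x is the direction in which the jaws open and shut, and the axes are right-handed (so a half turn about z gives the same grasp; the last joint's range is limited). The gripper opens to 95 mm and grips with 3 to 60 N. Pads are 20 mm wide; open, the fingers measure 119 mm over their backs; the gripper's body (75 mm by 180 mm) begins 59 mm behind the grasp point.
Start: joints at [-1.318, 0.124, 1.65, -0, 1.367, -0.083], TCP at [0.214, -0.614, 0.292] pointing down, gripper open.
Joint ranges: [-2.61, 2.61], [-1.02, 2.33], [0.03, 2.71], [-1.35, 4.49], [0.32, 2.68], [-2.91, 2.91]. Speed limits (rad/s): [2.57, 2.57, 3.14, 3.14, 3.14, 3.14].

## Interface

Orientations are given as a unit quaternion [w, x, y, z].
In Python, from cell import telemetry, viewer, order gives the robot as it stands. The module is installed in compiled form; this text tells all that it offers.
- The arm moves only by the shell command python3 -m jog 'ROWS' [OPENING] [FORCE]. ROWS is JSON, one flat list of numbers, 4 for each row, row after row: the shift along the tool's x, y, z in mm, then the turn about the tool's z in degrees. In form: [tx, ty, tz, spin, tx, ty, tz, spin, ...]. A call has 1 to 10 rows; each row shifts and turns the pose as measured when the row begins, along the tool's axes as they then stand; what a row does not reach is not made up. A row lasts 1/8 s, in which the tool goes at most 62.5 mm and 10.7 degrees, less where a joint would pass 70% of its speed; a pose out of reach is approached as far as the arm can. A call with a gripper value outside its range is refused whole. OPENING is the opening, from 0 (shut) to 1 (fully open), set as the call begins (- or left out, the last holds). The fingers move at their own pace and stop on an object; FORCE is the grip in N (left out, the last holds). Time passes only in rows, so rows that do not move let the fingers close. It gives the time, the measured TCP pose, the force and the opening at its end, in the units of the state.
- telemetry.state(): the state, without advancing time (a new reading comes with each control period).
- viewer.snapshot(name): name is "scene" or "top" or "wrist"; returns a dict with "frame" (480x640x3 uint8, red, green, blue), "range_z" (480x640 float32, m along the optical axis (not along the pixel's ray), 0 where there is no reading), "camera_matrix" (3x3 intrinsics, pixels), "distortion" ([k1, k2, p1, p2, k3] as OpenCV has them; the pictures are not rectified), "R" (3x3) and "t" (3): a world point X has camera coordinates R X + t. Camera axes: x right, y down, z forward; pixel columns grow to the right and rows downward; lengths in m; the calibration is good to about 2 mm. A picture is of the moment at which its call begins.
- order.finish_job(): hands the job in, once; it reports no verdict.
The state is a dict: "t": time; "joint_positions": joint angles; "dq": joint speeds; "effort": joint torques, N m; "tcp_pos": TCP position; "ee_rot": TCP orientation; "wrist_force": force on the tool from outside, world axes, zero at the start; "wrist_torque": the same for the moment, N m; "opening": finger opening in m.
Only numpy, scipy, OpenCV 4.12 (cv2) and the standard library are available. Lean on these libraries where they do the work, as an engineer would, in place of code of your own. Each camera call takes 0.05 s, during which the arm holds its last target.

## Task

Take the latch key out of its rest, push its blade fully down into the slot of the chamber's latch knob, turn the knob clockwise to its stop to swing the tongue off the lid, and let go of the key, leaving it standing in the knob. Then raise the spring-loaded lid by its bar handle until the stud on the lid's side is level with the round tip of the index arm, and finish while still gripping the handle and holding the lid steady there. Leave the index arm as it is set, and do not disturb the dish, the flask and the weight standing nearby.

Things in the scene. Friction and masses are not known exactly. Their poses are not given: they have to be found in the camera images.
- chamber: white bench sample chamber, fixed, 170 (x) x 244 (y) x 92 mm high with its lid shut; origin: centre of its underside on the bench; x points to its back (hinge side), y to its left, where the latch deck is (top of deck 80 mm up). Grey lid hinged at the back over the right two thirds
- lid_angle (a joint): lid opening angle, rad: 0 shut, grows as the front of the lid rises, at most 1.2. A spring and the lid's weight close it (about 1.0 N m shut, 1.5 N m at 0.6 rad, so 5 to 8 N at the handle); it falls shut if let go. It cannot open until the knob is turned past about 1.05
- lid_grip (a point): middle of the lid's handle: a round steel bar 12 mm thick, 98 mm long, parallel to the hinge, at 86 mm height when shut, 50 mm in front of the chamber's front (free on all sides but for the two arms that join its ends to the lid); 210 mm from the hinge axis; axes turn with the lid, x from the bar to the hinge, y along the bar
- lid_hinge (a point): point on the hinge axis straight behind the handle's middle, 86 mm above the bench; axes as the chamber's, the lid turns about its y
- lid: the grey lid, 158 x 150 x 12 mm, with its steel bar handle; origin on the hinge axis at the chamber's middle plane, x to the back, its axes turn with the lid
- lid_pointer (a point): centre of the end of the 14 mm round steel stud on the right side (-y) of the lid, 150 mm from the hinge axis; moves with the lid
- index_arm (a joint): angle of the steel index arm on the same hinge axis, beside the lid's right edge: rad, the same zero and direction as the lid's, so that the lid is to be held at this value; stiffly clamped, different in each run (0.45 to 0.75)
- index_tip (a point): round tip (20 mm disc) of the index arm, 150 mm from the hinge axis; the lid's stud comes to this very point when the lid is at the index
- latch_knob (a joint): turn of the round aluminium latch knob (48 mm wide, 25 mm high, face 105 mm above the bench) on the deck: rad, 0 = tongue square over the lid, grows clockwise seen from above, stop at 1.3 (free of the lid from 1.05); light friction of 0.08 N m, stays where left
- recess_mouth (a point): centre of the slot in the knob's face, at the level of the face; z up, y along the slot. Slot 28 mm long (y), 8.5 mm wide (x), 22 mm deep; turns with the knob
- recess_seat (a point): 20 mm below recess_mouth: where the key's tip is when the key's collar rests on the knob's face; axes as recess_mouth
- key_grip (a point): centre of the latch key's flat black grip, 16 mm thick (x) x 36 mm wide (y) x 42 mm high, key upright (z up). The key is 81 mm tall, 0.12 kg; below the grip a 14 mm shank, a 36 mm wide collar whose underside is 40 mm below this point, then the steel blade 24 mm wide (y) x 6 mm thick (x), 20 mm long, its last 6 mm narrowed to 18 x 3.5 mm. A half turn makes no difference; the blade has about 0.1 rad of play in the slot. The key stands by itself in the knob, on its collar
- key_tip (a point): lower end of the key's blade, 60 mm below key_grip; axes as key_grip
- key_rest: grey block 64 x 64 x 34 mm, fixed on the bench, in which the key stands at the start with its collar on the block's top; slot 30 x 10 mm; origin under its centre
- glass_dish: bystander: shallow glass dish 63 mm wide, 17 mm high; origin at its underside
- flask: bystander: conical glass flask 71 mm wide, 121 mm high; origin at its underside
- weight: bystander: brass calibration weight 22 mm wide, 32 mm high; origin at its underside
Not all that is in view belongs to the job. What is shaped like the part that bears key_grip but yellow is not meant.

How it is judged:
By the outcome, as a careful person would: the job done as asked, in the order asked, and still so for the second after the job is handed in, while the arm keeps its last pose, push and grip.
It also fails if it takes over 54 s, if anything falls off the work surface, if the arm or the gripper's body presses on something with over 40 N, if the wrist force passes 120 N, or if a joint passes its speed limit or range.

## Working session

There is one attempt and no reset: what is moved stays moved. The work goes in short steps, Python scripts to look and compute and a shell command to move; the robot and the scene stay as the last step left them, time stands still between calls to the robot, and variables do not carry over. Pictures are saved under pics/ and viewed, and the job is handed in when it is done.

```bash
mkdir -p pics; ls; cat > h.py <<'E'
import numpy as np,cv2,pickle
from cell import telemetry,viewer,order
def snap(n,f):
    s=viewer.snapshot(n); cv2.imwrite('pics/'+f+'.png',s['frame'][:,:,::-1]); pickle.dump(s,open('pics/'+f+'.pkl','wb')); return s
def load(f): return pickle.load(open('pics/'+f+'.pkl','rb'))
def ray(s,u,v):
    p=cv2.undistortPoints(np.array([[[u,v]]],float),s['camera_matrix'],np.array(s['distortion'],float))[0,0]
    R=np.array(s['R']);t=np.array(s['t']); return -R.T@t, R.T@np.array([p[0],p[1],1.])
def plane(s,u,v,z):
    o,d=ray(s,u,v); return o+d*(z-o[2])/d[2]
def deep(s,u,v):
    o,d=ray(s,u,v); return o+d*s['range_z'][int(v),int(u)]
def proj(s,P):
    rv,_=cv2.Rodrigues(np.array(s['R'])); return cv2.projectPoints(np.array(P,float).reshape(-1,1,3),rv,np.array(s['t'],float),s['camera_matrix'],np.array(s['distortion'],float))[0][:,0]
E
python3 - <<'E'
from h import *
print(telemetry.state())
for n in('scene','top','wrist'):
    s=snap(n,n+'0'); print(n,-np.array(s['R']).T@s['t'])
E
```

```text
pics
{'t': 0.0, 'joint_positions': array([-1.31760672e+00,  1.24497839e-01,  1.65166557e+00, -2.47920612e-05,
        1.36749866e+00, -8.26133378e-02]), 'dq': array([-0.00033867,  0.00067831,  0.0014577 , -0.00063386,  0.00170078,
        0.00119072]), 'effort': array([ 1.58025592e-03, -4.17601991e+01, -3.59936035e+01,  7.76171708e-02,
        4.90114465e-02, -1.67843641e-04]), 'tcp_pos': array([ 0.21403115, -0.61324115,  0.29099657]), 'ee_rot': array([-6.57381243e-04,  8.15331434e-01, -5.78993594e-01, -7.99135479e-04]), 'wrist_force': array([-0.21720116, -0.29943134, -0.47597735]), 'wrist_torque': array([-0.00723364,  0.0244516 , -0.02269788]), 'opening': 0.09484454868028298}
scene [0.11315877 0.90818022 0.70028427]
top [ 0.49415342 -0.04463706  1.20398147]
wrist [ 0.27922899 -0.59062487  0.38413334]
```

View pics/scene0.png

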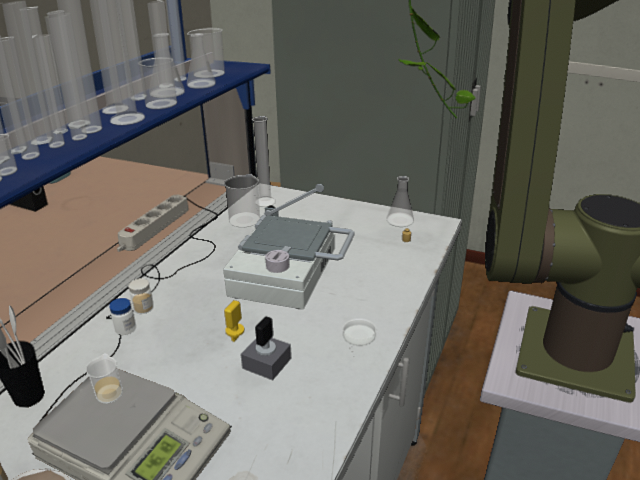

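View pics/top0.png

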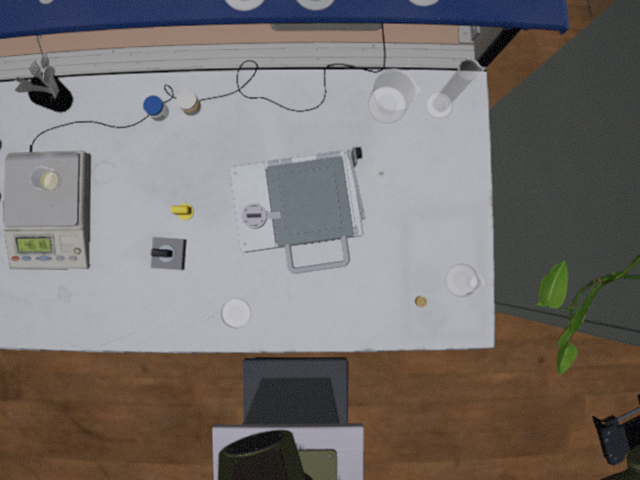

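View pics/wrist0.png

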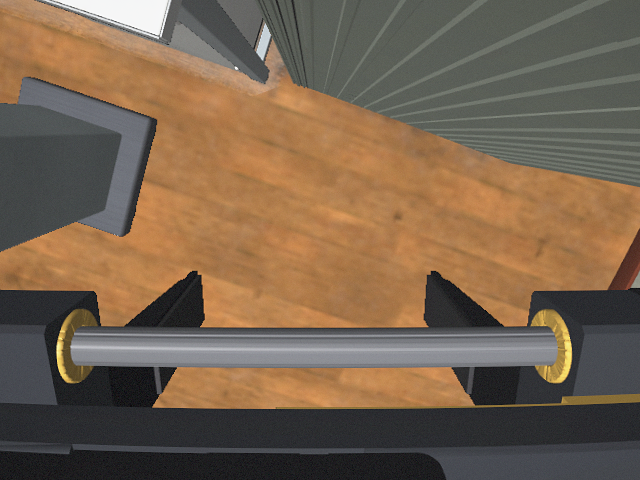

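Scene view: the black key stands in the grey block at (265,332)/(266,358), the yellow decoy at (234,320), the chamber around (280,260) with the knob at (277,262), and the index arm tip at (320,188). In the top view the rest is at (168,253), the decoy at (182,212), the knob at (255,215) and the handle bar at (320,268). The black one in the rest fits the description; I'll confirm that in a crop.

```bash
python3 - <<'E'
from h import *
t=load('top0');s=load('scene0')
a=cv2.resize(t['frame'][140:280,140:380,::-1],None,fx=3.3,fy=3.3,interpolation=cv2.INTER_CUBIC)
cv2.imwrite('pics/ctop.png',a)
a=cv2.resize(s['frame'][170:390,210:370,::-1],None,fx=2.7,fy=2.7,interpolation=cv2.INTER_CUBIC);cv2.imwrite('pics/cscene.png',a)
# dark key grip, rest
for z,pts in ((0.034,[(168,253)]),(0.105,[(255,215)]),(0.092,[(320,268)]),(0.0,[(236,313),(462,280),(420,301)])):
    for p in pts: print(z,p,plane(t,*p,z).round(4),deep(t,*p).round(4))
hsv=cv2.cvtColor(t['frame'],cv2.COLOR_RGB2HSV)
m=(hsv[...,2]<60).astype(np.uint8);m[:225]=0;m[275:]=0;m[:,:145]=0;m[:,190:]=0
ys,xs=np.nonzero(m);print('dark',xs.min(),xs.max(),ys.min(),ys.max())
d=np.array([deep(t,x,y) for x,y in zip(xs,ys)]);k=d[:,2]>.085;print(k.sum(),np.median(d[:,2]),d[k].mean(0),d[k].min(0),d[k].max(0))
E
```

```text
0.034 (168, 253) [0.5161 0.2384 0.034 ] [0.5149 0.2233 0.0964]
0.105 (255, 215) [0.586  0.0531 0.105 ] [0.5878 0.055  0.0834]
0.092 (320, 268) [ 0.4839 -0.0703  0.092 ] [ 0.4839 -0.0703  0.092 ]
0.0 (236, 313) [0.3906 0.1035 0.    ] [0.391  0.1029 0.0044]
0.0 (462, 280) [ 0.4542 -0.3724  0.    ] [ 0.4566 -0.3525  0.073 ]
0.0 (420, 301) [ 0.4115 -0.2816  0.    ] [ 0.4137 -0.2753  0.0318]
dark 152 185 240 268
107 0.09358565652460382 [0.5159305  0.23701231 0.09488579] [0.50912146 0.22178883 0.08569617] [0.52294136 0.25519353 0.10076347]
```

View pics/ctop.png

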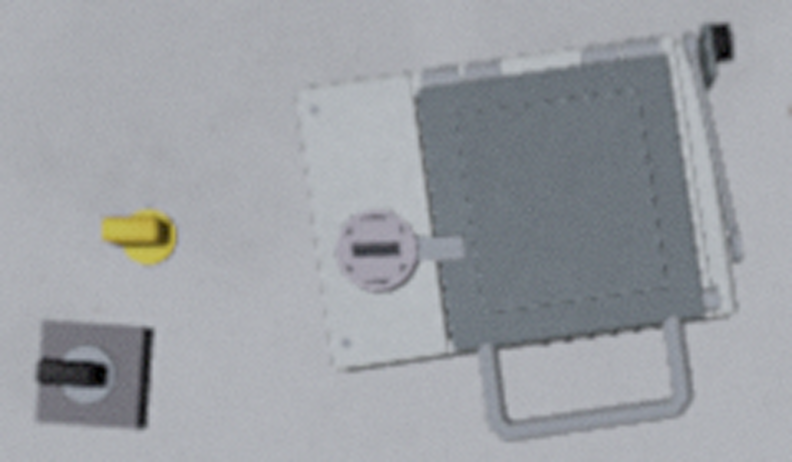

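View pics/cscene.png

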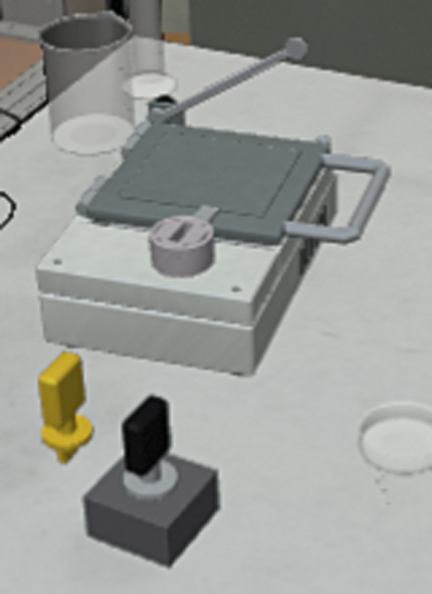

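The crop confirms it: the black-gripped key stands in the grey block, and the yellow lookalike beside it is the decoy. The knob slot lies almost along world y. Next I'll measure the chamber, knob and index arm.

```bash
python3 - <<'E'
from h import *
t=load('top0');s=load('scene0')
# index tip : scene
for (u,v) in [(318,187),(319,188),(320,187),(320,188),(321,188)]: print(u,v,deep(s,u,v).round(4))
# scene tip blob by ranges
pts=[]
for v in range(180,230):
  for u in range(255,335):
    if s['range_z'][v,u]>0:
      p=deep(s,u,v)
      if p[2]>.125 and p[2]<.25 and p[1]<-.05: pts.append(p)
pts=np.array(pts);print(len(pts));
if len(pts): print(pts[np.argsort(pts[:,2])][::5].round(3))
pts=[]
for v in range(145,235):
  for u in range(340,380):
      p=deep(t,u,v)
      if t['range_z'][v,u]>0 and p[2]>.11: pts.append(np.r_[u,v,p])
pts=np.array(pts);print(pts.round(3)[::4])
# lid mask edges
hsv=cv2.cvtColor(t['frame'],cv2.COLOR_RGB2HSV)
P=np.array([[deep(t,u,v) for u in range(225,380)] for v in range(145,285)])
m=((P[...,2]>.07)&(P[...,2]<.2)).astype(np.uint8)
c=max(cv2.findContours(m,0,2)[0],key=cv2.contourArea)
fr=t['frame'][145:285,225:380].astype(int)
lid=((fr.sum(2)<400)&(abs(P[...,2]-.092)<.02)).astype(np.uint8)
lid=cv2.morphologyEx(lid,cv2.MORPH_OPEN,np.ones((7,7)))
c=max(cv2.findContours(lid,0,2)[0],key=cv2.contourArea)
r=cv2.minAreaRect(np.array([plane(t,225+a[0][0],145+a[0][1],.092)[:2]*1000 for a in c],np.float32));print('lid',r)
# bar
bar=((fr.sum(2)<560)&(abs(P[...,2]-.09)<.015)&(P[...,0]<.52)).astype(np.uint8)
ys,xs=np.nonzero(bar);print('handle', len(xs)); Q=P[ys,xs]; 
r=cv2.minAreaRect((Q[:,:2]*1000).astype(np.float32));print(r)
E
```

```text
318 187 [ 0.5842 -0.1432  0.1684]
319 188 [ 0.5798 -0.1386  0.1687]
320 187 [ 0.5779 -0.1399  0.1709]
320 188 [ 0.5794 -0.1431  0.1669]
321 188 [ 0.5747 -0.1379  0.1699]
158
[[ 0.651 -0.135  0.125]
 [ 0.646 -0.135  0.126]
 [ 0.637 -0.134  0.129]
 [ 0.634 -0.136  0.131]
 [ 0.638 -0.14   0.133]
 [ 0.636 -0.132  0.134]
 [ 0.626 -0.137  0.137]
 [ 0.628 -0.14   0.137]
 [ 0.617 -0.139  0.14 ]
 [ 0.625 -0.135  0.143]
 [ 0.619 -0.138  0.145]
 [ 0.608 -0.14   0.146]
 [ 0.605 -0.14   0.149]
 [ 0.608 -0.136  0.15 ]
 [ 0.6   -0.135  0.152]
 [ 0.597 -0.138  0.154]
 [ 0.597 -0.139  0.156]
 [ 0.58  -0.145  0.158]
 [ 0.584 -0.142  0.159]
 [ 0.585 -0.144  0.161]
 [ 0.576 -0.14   0.161]
 [ 0.574 -0.143  0.163]
 [ 0.592 -0.145  0.164]
 [ 0.581 -0.141  0.165]
 [ 0.573 -0.14   0.167]
 [ 0.582 -0.139  0.168]
 [ 0.588 -0.14   0.169]
 [ 0.572 -0.143  0.17 ]
 [ 0.574 -0.143  0.173]
 [ 0.58  -0.144  0.174]
 [ 0.576 -0.142  0.175]
 [ 0.581 -0.143  0.176]]
[[ 3.52e+02  1.66e+02  6.78e-01 -1.33e-01  1.12e-01]
 [ 3.52e+02  1.68e+02  6.74e-01 -1.33e-01  1.13e-01]
 [ 3.54e+02  1.69e+02  6.71e-01 -1.36e-01  1.15e-01
[... 1580 characters left out ...]
  1.66e-01]
 [ 3.62e+02  2.09e+02  5.90e-01 -1.45e-01  1.74e-01]
 [ 3.63e+02  2.10e+02  5.88e-01 -1.47e-01  1.73e-01]
 [ 3.64e+02  2.11e+02  5.86e-01 -1.48e-01  1.76e-01]
 [ 3.64e+02  2.12e+02  5.84e-01 -1.48e-01  1.79e-01]
 [ 3.64e+02  2.13e+02  5.82e-01 -1.48e-01  1.79e-01]
 [ 3.64e+02  2.14e+02  5.80e-01 -1.48e-01  1.78e-01]
 [ 3.64e+02  2.15e+02  5.78e-01 -1.48e-01  1.79e-01]
 [ 3.62e+02  2.17e+02  5.75e-01 -1.45e-01  1.72e-01]
 [ 3.63e+02  2.18e+02  5.73e-01 -1.46e-01  1.72e-01]]
lid ((613.998779296875, -51.09095764160156), (158.73780822753906, 149.09934997558594), 7.708427429199219)
handle 561
((497.31103515625, -21.7763671875), (210.4014129638672, 45.3568229675293), 89.99398040771484)
```

Checks agree: the lid measures 158.7 x 149.1 mm, with yaw about 7.7°. The index tip is at about 0.168 height, giving an index of about 0.58 rad. The slot centre is near (0.586, 0.053) and the key grip near (0.516, 0.237). First I'll spin the tool so its x axis matches world x.

```bash
python3 -m jog '[0,0,0,-10.5,0,0,0,-10.5,0,0,0,-10.5,0,0,0,-10.5,0,0,0,-10.5,0,0,0,-10.5,0,0,0,-8]' 1 20; cat >> h.py <<'E'
from scipy.spatial.transform import Rotation as Rn
def tool(show=True):
    st=telemetry.state();q=st['ee_rot'];R=Rn.from_quat([q[1],q[2],q[3],q[0]]).as_matrix()
    p=np.array(st['tcp_pos'])
    if show: print('t %.2f'%st['t'],'tcp',p.round(4),'az %.2f'%np.degrees(np.arctan2(R[1,0],R[0,0])),'zax',R[:,2].round(4),'F',np.array(st['wrist_force']).round(1),'q',np.array(st['joint_positions']).round(2),'op %.4f'%st['opening'])
    return p,R
def delta(P):
    p,R=tool(); return R.T@(np.array(P)-p)*1000
E
python3 -c "
from h import *
print(delta([.516,.237,.29]))"
```

```text
t: 1.02
tcp_pos: [0.2137, -0.6119, 0.2873]
ee_rot: [-0.004, 1.0, 0.018, -0.001]
wrist_force: [-0.4, 0.1, -0.2]
opening: 0.0953
t 1.02 tcp [ 0.2137 -0.6119  0.2873] az 2.10 zax [-0.002   0.0079 -1.    ] F [-0.4  0.1 -0.2] q [-1.32  0.13  1.66  0.    1.37 -1.35] op 0.0953
[ 333.1570595  -837.2534262     3.34479944]
```

```bash
python3 -m jog '[24,-59,0,0,24,-59,0,0,24,-59,0,0,24,-59,0,0,24,-59,0,0,24,-59,0,0,24,-59,0,0,24,-59,0,0]'; python3 -c "
from h import *
print(delta([.516,.237,.29]))"
```

```text
t: 2.02
tcp_pos: [0.3844, -0.1404, 0.2882]
ee_rot: [-0.006, 1.0, 0.014, -0.0]
wrist_force: [1.5, 0.2, 0.0]
opening: 0.0952
t 2.02 tcp [ 0.3844 -0.1404  0.2882] az 1.61 zax [-6.000e-04  1.170e-02 -9.999e-01] F [1.5 0.2 0. ] q [-0.49 -0.44  2.16  0.01  1.43 -0.52] op 0.0952
[ 142.1645924  -373.53602554    2.49816602]
```

```bash
python3 -m jog '[20,-53,0,0,20,-53,0,0,20,-53,0,0,20,-53,0,0,20,-53,0,0,20,-53,0,0,20,-55,0,0,0,0,0,0]'; python3 -c "
from h import *
print(delta([.516,.237,.29]));snap('wrist','w1')"
```

```text
t: 3.02
tcp_pos: [0.5145, 0.2537, 0.2913]
ee_rot: [-0.005, 1.0, 0.017, 0.001]
wrist_force: [-1.1, -0.5, -0.6]
opening: 0.0953
t 3.02 tcp [0.5145 0.2537 0.2913] az 1.98 zax [ 0.0015  0.0099 -1.    ] F [-1.1 -0.5 -0.6] q [ 0.36 -0.05  1.83  0.01  1.36  0.32] op 0.0953
[ 0.94195492 16.74538509  1.09765412]
```

View pics/w1.png

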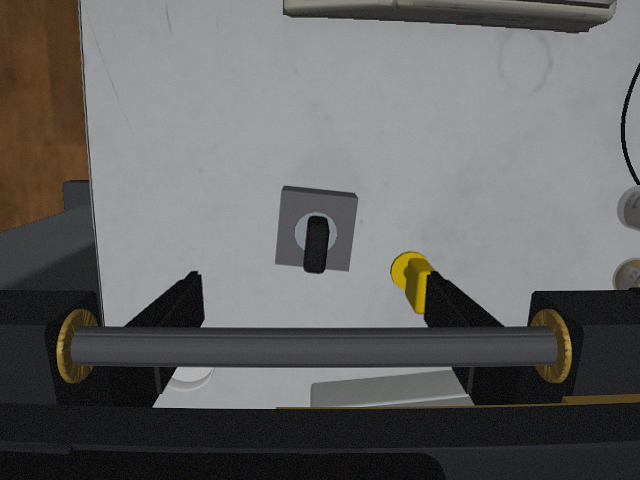

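The wrist view shows the key on the rest at (316,243) and the yellow decoy at (413,280), close to the right finger's path. I'll use a narrower opening.

```bash
python3 - <<'E'
from h import *
s=load('w1');f=s['frame'].astype(int)
P=np.zeros((480,640,3))
m=np.zeros((480,640),np.uint8)
for v in range(200,285):
  for u in range(290,345):
    P[v,u]=deep(s,u,v)
dark=(f.max(2)<60); dark[:200]=0;dark[285:]=0;dark[:,:290]=0;dark[:,345:]=0
top=dark&(P[...,2]>.088)
ys,xs=np.nonzero(top);Q=np.array([plane(s,x,y,.095)[:2]*1000 for x,y in zip(xs,ys)],np.float32)
print('top z',np.median(P[ys,xs,2]),cv2.minAreaRect(Q))
# rest top
g=((f.max(2)<120)).astype(np.uint8);g[:180]=0;g[280:]=0;g[:,:265]=0;g[:,370:]=0
g=cv2.morphologyEx(g,cv2.MORPH_CLOSE,np.ones((15,15)))
ys,xs=np.nonzero(g)
zz=np.array([deep(s,x,y) for x,y in zip(xs,ys)])
k=abs(zz[:,2]-.034)<.006
r=cv2.minAreaRect(np.array([plane(s,x,y,.034)[:2]*1000 for x,y in zip(xs[k],ys[k])],np.float32));print('rest',r)
E
```

```text
top z 0.09505972050873401 ((516.8078002929688, 244.06118774414062), (36.04843521118164, 15.765203475952148), 86.14054107666016)
rest ((516.9349975585938, 242.9447021484375), (65.10943603515625, 63.94379425048828), 85.80863189697266)
```

Key centre is (0.517, 0.2435) with yaw -3.9°. Grip top height (0.095) and size (36 x 15.8) match the description, and so does the rest at 64 mm.

```bash
python3 -m jog '[0,0,0,5.9,0,0,0,0]' 0.5; python3 -c "
from h import *
print(delta([.517,.2435,.135]))"
```

```text
t: 3.32
tcp_pos: [0.5135, 0.2504, 0.2906]
ee_rot: [-0.004, 0.999, -0.036, -0.0]
wrist_force: [-0.7, 0.1, -0.2]
opening: 0.0805
t 3.33 tcp [0.5135 0.2504 0.2906] az -4.18 zax [-1.0e-04  7.7e-03 -1.0e+00] F [-0.7  0.1 -0.2] q [ 0.36 -0.05  1.83  0.01  1.36  0.43] op 0.0805
[  4.09517814   7.77435324 155.53627837]
```

```bash
python3 -m jog '[4,6.5,30,0,0,0,30,0,0,0,30,0,0,0,20,0,0,0,0,0]' 0.5; python3 -c "
from h import *
print(delta([.517,.2435,.135]))"
```

```text
t: 3.95
tcp_pos: [0.5174, 0.2391, 0.1797]
ee_rot: [-0.004, 0.999, -0.036, 0.002]
wrist_force: [0.5, -0.2, 0.8]
opening: 0.0473
t 3.95 tcp [0.5174 0.2391 0.1797] az -4.11 zax [ 0.0037  0.0079 -1.    ] F [ 0.5 -0.2  0.8] q [0.34 0.04 1.93 0.01 1.16 0.41] op 0.0473
[-0.81505246 -3.95679423 44.70581312]
```

```bash
python3 -m jog '[-1,-4,20,0,0,0,20,0,0,0,5,0,0,0,0,0]' 0.5; python3 -c "
from h import *
print(delta([.517,.2435,.135]))"
```

```text
t: 4.45
tcp_pos: [0.5187, 0.2446, 0.1356]
ee_rot: [-0.005, 0.999, -0.036, 0.004]
wrist_force: [0.4, 0.0, 0.2]
opening: 0.0471
t 4.45 tcp [0.5187 0.2446 0.1356] az -4.08 zax [ 0.0092  0.01   -0.9999] F [0.4 0.  0.2] q [0.34 0.1  1.95 0.01 1.07 0.41] op 0.0471
[-1.60383684  1.19833621  0.54683248]
```

```bash
python3 -m jog '[-2,1.5,2,0,0,0,0,0]' ; python3 -m jog '[0,0,0,0,0,0,0,0,0,0,0,0,0,0,0,0]' 0.1 35; python3 -c "
from h import *
print(delta([.517,.2435,.135]))"
```

```text
t: 4.7
tcp_pos: [0.5172, 0.2435, 0.1348]
ee_rot: [-0.006, 0.999, -0.035, 0.006]
wrist_force: [0.1, -0.8, 0.2]
opening: 0.0476
t: 5.2
tcp_pos: [0.5175, 0.2438, 0.1361]
ee_rot: [-0.006, 0.999, -0.035, 0.006]
wrist_force: [-1.1, -0.7, -0.0]
opening: 0.0156
t 5.20 tcp [0.5175 0.2438 0.1361] az -4.07 zax [ 0.0125  0.0116 -0.9999] F [-1.1 -0.7 -0. ] q [0.34 0.1  1.96 0.01 1.07 0.41] op 0.0156
[-0.53321141  0.31236367  1.0899801 ]
```

The key is gripped (opening 15.6 mm). Now lift.

```bash
python3 -m jog '[0,0,-25,0,0,0,-35,0,0,0,-35,0,0,0,-35,0,0,0,-10,0,0,0,0,0]' ; python3 -c "
from h import *
print(delta([.586,.053,.265]));snap('top','t2');snap('wrist','w2');snap('scene','s2')
a=cv2.resize(load('t2')['frame'][140:300,140:380,::-1],None,fx=3.3,fy=3.3,interpolation=cv2.INTER_CUBIC);cv2.imwrite('pics/t2c.png',a)"
```

```text
t: 5.95
tcp_pos: [0.5142, 0.2414, 0.2756]
ee_rot: [-0.005, 0.999, -0.035, 0.003]
wrist_force: [0.4, -0.4, -0.7]
opening: 0.016
t 5.95 tcp [0.5142 0.2414 0.2756] az -4.07 zax [ 0.006   0.0089 -0.9999] F [ 0.4 -0.4 -0.7] q [ 0.34 -0.05  1.86  0.01  1.33  0.41] op 0.0160
[ 84.96190752 182.931622     9.40302762]
```

View pics/w2.png

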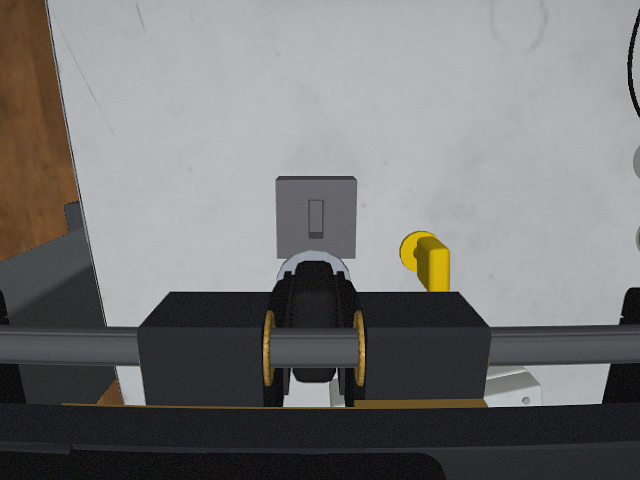

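View pics/s2.png

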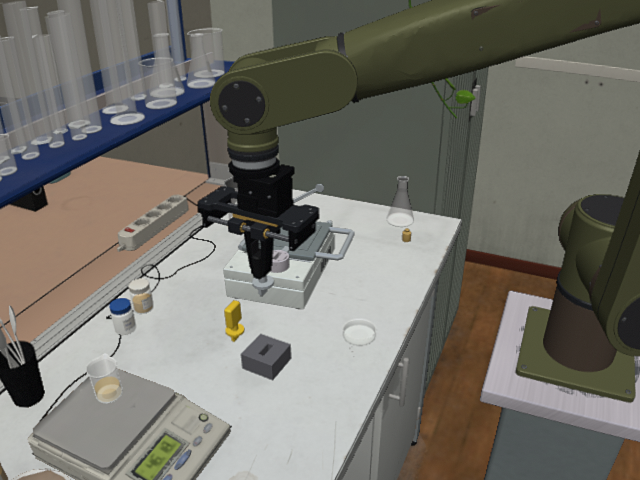

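View pics/t2c.png

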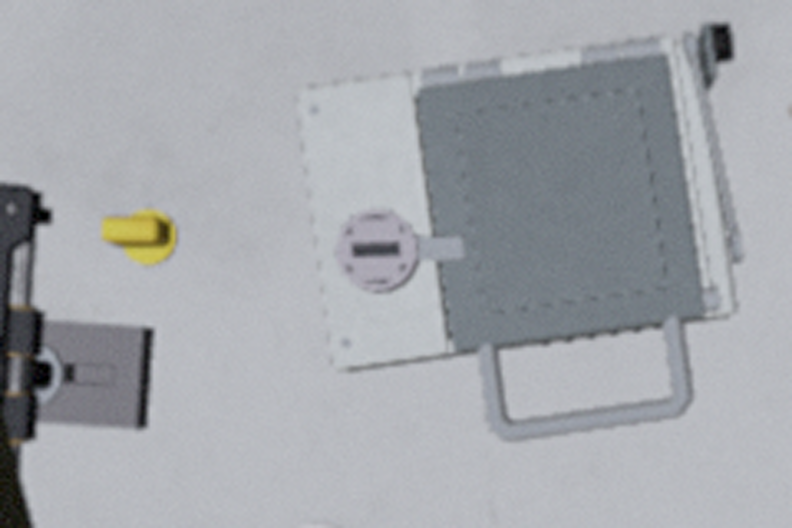

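The rest is empty and the key hangs upright in the gripper. The decoy is untouched. Next I'll measure the slot from the top view.

```bash
cat >> h.py <<'E'
def slot(s,box,thr=90,z=.105,show=True):
    x0,x1,y0,y1=box
    f=s['frame'][y0:y1,x0:x1].max(2).astype(np.uint8)
    f4=cv2.resize(f,None,fx=4,fy=4,interpolation=cv2.INTER_CUBIC)
    n,l,st,c=cv2.connectedComponentsWithStats((f4<thr).astype(np.uint8))
    for i in range(1,n):
        if st[i,4]<40: continue
        ys,xs=np.nonzero(l==i)
        Q=np.array([plane(s,x0+(x+.5)/4-.5,y0+(y+.5)/4-.5,z)[:2]*1000 for x,y in zip(xs,ys)],np.float32)
        print(st[i,:2]/4+[x0,y0],st[i,2:4]/4,cv2.minAreaRect(Q),Q.mean(0))
E
python3 - <<'E'
from h import *
t=load('t2')
f=t['frame'][205:228,238:272].max(2);print(f[::2,::2])
for th in(90,110,130): slot(t,(240,268,206,226),th)
E
```

```text
[[195 193 198 199 177 182 162 144 132 152 172 178 198 201 199 199 129]
 [192 192 192 186 176 178 172 173 176 177 180 177 177 190 197 201 148]
 [194 193 192 178 148 178 178 178 179 179 181 173 158 171 200 199 169]
 [197 194 192 169 168 181 181 179 185 180 178 182 180 176 155 178 163]
 [194 193 186 180 163 150 151 141 140 139 137 134 180 184 155 170 173]
 [194 193 184 180 147  74  75  78  76  76  73  94 180 183 146 170 168]
 [194 191 183 181 163 109 111 122 125 123 135 140 179 181 155 171 167]
 [195 195 186 179 179 179 179 180 182 182 183 182 174 178 126 193 195]
 [196 195 192 169 140 180 178 178 180 180 181 171 143 153 170 201 200]
 [198 196 194 188 177 179 177 179 177 177 176 179 174 128 197 198 199]
 [194 198 196 196 185 181 165 148 141 131 175 173 126 191 202 198 198]
 [188 198 194 196 195 190 168 179 169 159 133 155 192 204 199 200 198]]
[247.5  214.25] [13.  3.] ((585.6170654296875, 55.95718765258789), (4.529735088348389, 24.497520446777344), 2.4471428394317627) [585.64667  56.32733]
[247.   213.75] [13.75  3.75] ((585.755859375, 56.17352294921875), (6.097987651824951, 25.897680282592773), 1.8330330848693848) [585.6764    56.154243]
[246.75 213.5 ] [14.5   4.25] ((585.9217529296875, 55.974945068359375), (7.545711994171143, 27.26824188232422), 1.0865204334259033) [585.74347   55.991894]
[263.   219.25] [3.5  5.75] ((573.0588989257812, 35.19439697265625), (1.4772835969924927, 12.17972183227539), 58.718544006347656) [573.04016   35.169315]
```

```bash
python3 -m jog '[20,50,0,-6,20,50,0,0,20,50,0,0,13,50,0,0,2,46,0,0,0,0,0,0]' ; python3 -c "
from h import *
print(delta([.5857,.056,.265]));snap('wrist','w3')"
```

```text
t: 6.85
tcp_pos: [0.5913, -0.0103, 0.2601]
ee_rot: [-0.004, 1.0, 0.02, -0.007]
wrist_force: [0.2, 0.0, -0.4]
opening: 0.0155
t 6.85 tcp [ 0.5913 -0.0103  0.2601] az 2.32 zax [-0.0134  0.0078 -0.9999] F [ 0.2  0.  -0.4] q [-0.11  0.02  1.81  0.01  1.32 -0.15] op 0.0155
[ -2.98306822 -66.47065901  -4.33763105]
```

View pics/w3.png

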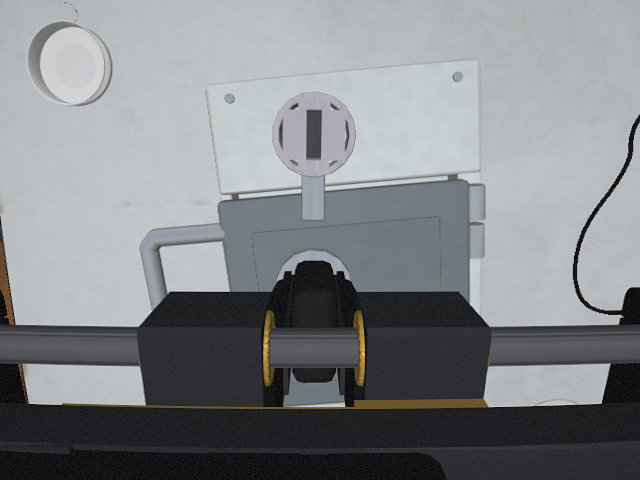

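The knob face is at (314,135), the slot runs (307..322, 109..160), and the collar of the held key is at (315,265).

```bash
python3 - <<'E'
from h import *
t=load('w3')
for th in(70,90,110): slot(t,(295,335,100,168),th)
# visible part of held collar: depth
for u,v in((316,253),(316,256),(300,262),(332,262)): print(deep(t,u,v))
E
```

```text
[295.   103.75] [2.75 3.25] ((575.9912719726562, 73.38172912597656), (1.4033266305923462, 1.6344367265701294), 1.85067617893219) [576.0064    73.326836]
[307.75 110.75] [13.5   1.75] ((586.2803955078125, 70.37882232666016), (7.445411682128906, 0.8177251219749451), 2.2464396953582764) [586.2404    70.404625]
[319.75 115.75] [0.75 7.  ] ((589.6170043945312, 66.33768463134766), (0.28213173151016235, 3.7014317512512207), 2.4637300968170166) [589.6647   66.28675]
[319.25 123.75] [ 1.25 33.75] ((589.9855346679688, 54.4454460144043), (0.569945216178894, 18.71717643737793), 2.469367504119873) [590.11444  54.37067]
[307.5  146.75] [0.75 5.25] ((583.33447265625, 49.33407974243164), (0.28629907965660095, 2.8163528442382812), 2.121211528778076) [583.30035   49.431145]
[295.  103.5] [3. 4.] ((576.0633544921875, 73.31629943847656), (1.5440104007720947, 2.042170763015747), 1.8565456867218018) [576.0395   73.35376]
[331.   103.75] [4.   5.25] ((596.634765625, 73.7274398803711), (1.2515661716461182, 3.2605528831481934), 54.1202278137207) [596.5619   73.70019]
[306.75 110.25] [14.75 48.  ] ((586.50482
[... 161 characters left out ...]
31608581542969), (1.544127106666565, 2.3134968280792236), 1.855815052986145) [576.0565   73.33851]
[330.75 103.5 ] [4.25 5.75] ((596.5225219726562, 73.74626159667969), (1.5034431219100952, 3.5820746421813965), 56.50521469116211) [596.4677  73.7409]
[306.5 110. ] [15.25 49.25] ((586.4782104492188, 57.533363342285156), (8.243313789367676, 27.29754638671875), 1.3273533582687378) [586.4546    57.878773]
[329.75 161.25] [5.25 4.25] ((597.724609375, 42.045989990234375), (3.571044921875, 0.813429057598114), 37.52009201049805) [597.68677   42.021503]
[0.59052303 0.00458823 0.16444434]
[0.59058155 0.00320321 0.16461969]
[0.58386941 0.00520968 0.18157189]
[5.98125358e-01 3.99889824e-04 1.63829447e-01]
```

Both views agree within 1 to 2 mm: the slot is at about (0.5863, 0.057), yaw about 2°. I'll move the key over it and check the tip from the scene camera.

```bash
python3 -m jog '[-1,-35,0,0.4,-1,-32,0,0,0,0,0,0,0,0,0,0]' ; python3 -c "
from h import *
print(delta([.5863,.057,.26]));snap('scene','s4');snap('top','t4')
s=load('s4');a=cv2.resize(s['frame'][200:310,215:365,::-1],None,fx=5,fy=5,interpolation=cv2.INTER_CUBIC);cv2.imwrite('pics/s4c.png',a)"
```

```text
t: 7.4
tcp_pos: [0.5843, 0.0627, 0.2564]
ee_rot: [-0.005, 1.0, 0.019, -0.01]
wrist_force: [0.0, -0.0, -0.3]
opening: 0.016
t 7.40 tcp [0.5843 0.0627 0.2564] az 2.16 zax [-0.0204  0.0094 -0.9997] F [ 0.  -0.  -0.3] q [ 0.01  0.02  1.82  0.01  1.32 -0.03] op 0.0160
[ 1.66814679  5.76181003 -3.70886989]
```

View pics/s4c.png

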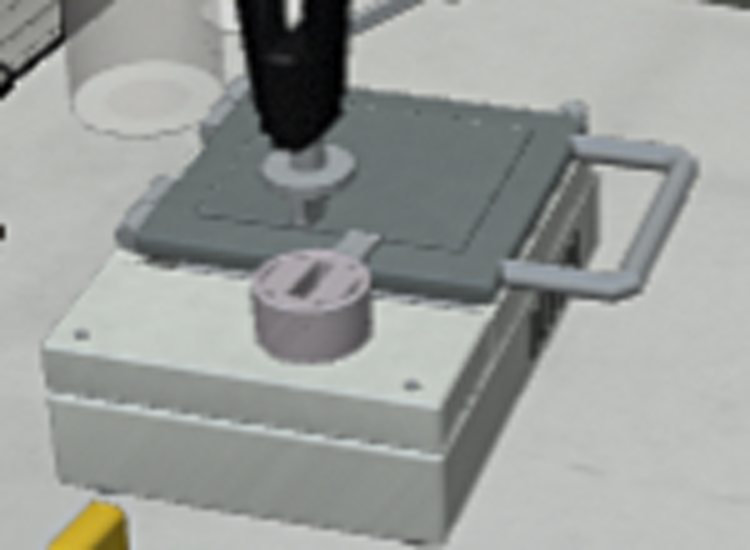

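```bash
python3 - <<'E'
from h import *
s=load('s4')
a=cv2.resize(s['frame'][225:265,260:295,::-1],None,fx=16,fy=14,interpolation=cv2.INTER_CUBIC);cv2.imwrite('pics/s4d.png',a)
slot(s,(268,285,248,264),110)
slot(s,(268,285,248,264),90)
E
```

```text
[273.   253.25] [6. 6.] ((586.3201904296875, 59.06094741821289), (22.367738723754883, 6.819287300109863), 88.82120513916016) [586.7068    60.415974]
[283.5 261.5] [1.5 2.5] ((561.8646850585938, 74.93437957763672), (2.4343137741088867, 8.284069061279297), 26.674560546875) [561.47095  74.8733 ]
[273.5  254.25] [4.75 4.5 ] ((586.34912109375, 60.545860290527344), (17.358142852783203, 4.999473571777344), 88.78595733642578) [586.65875   61.506382]
```

View pics/s4d.png

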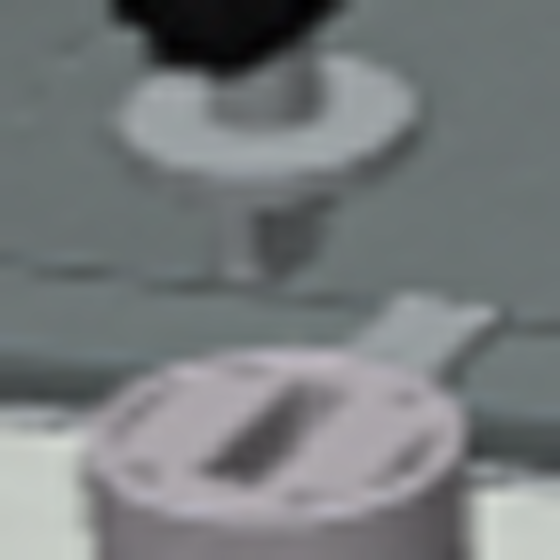

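```bash
python3 - <<'E'
from h import *
s=load('s4')
print('collar',plane(s,276.1,233.1,.159),deep(s,273,234))
print('knob',plane(s,276.9,255.7,.105))
f=s['frame'][225:245,264:292].max(2);print(f[::1,::1][4:20])
E
```

```text
collar [0.58232066 0.06196313 0.159     ] [0.58360298 0.07206979 0.16201098]
knob [0.58543069 0.05838758 0.105     ]
[[121 116 116 116 108  73  43  33  30  15  14  25  59  94  96 104 150 163
  146 124 116 112 114 115 115 116 116 116]
 [115 114 113 113 115 128 138 130 114  65  63  90 119 113  96  96 139 166
  164 160 144 115 113 113 116 116 116 117]
 [113 113 112 116 139 166 166 167 156 120 116 120 120 111  95  91 132 164
  164 163 160 141 112 113 114 117 116 115]
 [113 114 113 125 154 163 164 165 152 117 113 117 117 109  93  94 134 164
  163 164 166 150 108 113 115 116 115 116]
 [115 115 118 137 163 163 163 162 153 125 114 115 117 109 102 116 152 164
  164 166 161 136 105 114 114 115 115 115]
 [115 114 109 124 162 164 163 162 162 158 147 140 140 142 149 161 164 165
  165 163 138  91 100 116 117 116 116 115]
 [116 114 109 107 137 159 164 165 164 165 164 164 166 166 165 167 167 166
  159 137  92  84 107 116 117 115 115 115]
 [115 116 114 109 104 122 150 160 162 164 166 167 166 165 164 164 161 144
  109  93  87 102 114 116 114 114 114 114]
 [114 114 114 110 102 107 115 117 126 142 148 1
[... 189 characters left out ...]
114 115 114 115 114 115 112 106 109 114 119 116 114 111  97  82  82 107
  115 117 117 116 116 116 115 117 115 114]
 [115 113 113 113 113 114 114 112 113 113 117 105  76  79  78  82 103 117
  119 117 117 117 116 116 115 115 115 116]
 [112 112 113 113 112 113 112 114 113 111 115 105  75  76  77  85 103 118
  117 117 117 115 115 116 115 116 116 116]
 [113 113 112 112 113 112 113 113 111 108 115 107  76  79  81  87 111 117
  117 115 115 115 116 116 115 115 117 118]
 [119 116 113 112 113 114 114 114 112 108 119 111  85  77  79  95 115 117
  116 115 116 117 116 115 115 115 116 116]
 [ 91  90  97 108 111 115 118 118 109 102 125 126  99  83 102 116 117 115
  116 115 115 115 115 115 115 115 115 116]]
```

```bash
python3 -m jog '[4,5,0,0,0,0,12,0,0,0,0,0,0,0,0,0]' ; python3 -c "
from h import *
p,R=tool();print('tip',p+.122*R[:,2]);s=snap('scene','s5')
a=cv2.resize(s['frame'][225:265,260:295,::-1],None,fx=16,fy=14,interpolation=cv2.INTER_CUBIC);cv2.imwrite('pics/s5d.png',a)"
```

```text
t: 8.0
tcp_pos: [0.5888, 0.0553, 0.2432]
ee_rot: [-0.005, 1.0, 0.017, -0.01]
wrist_force: [0.6, -0.3, -0.8]
opening: 0.0156
t 8.00 tcp [0.5888 0.0553 0.2432] az 1.95 zax [-0.0206  0.0093 -0.9997] F [ 0.6 -0.3 -0.8] q [-0.    0.04  1.82  0.01  1.3  -0.04] op 0.0156
tip [0.58633188 0.05641475 0.12119947]
```

View pics/s5d.png

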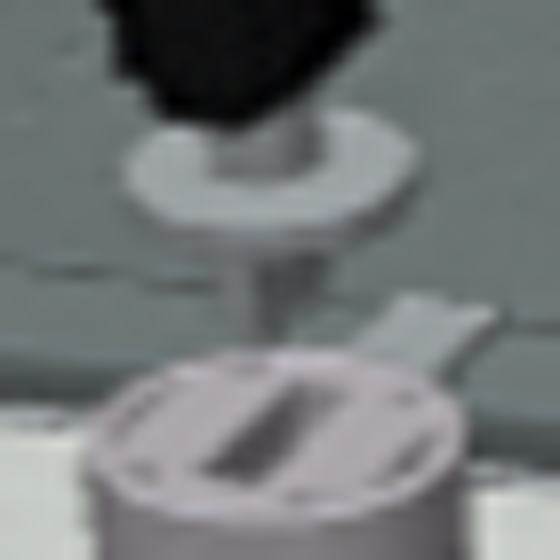

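```bash
python3 -c "
from h import *
s=load('s5');print(plane(s,276.4,236.9,.146)-plane(s,276.9,255.7,.105))"
```

```text
[ 0.0006228  -0.00348978  0.041     ]
```

```bash
python3 -m jog '[0,-1.3,6,0,0,0,6,0,0,0,6,0,0,0,0,0]' ; python3 -c "
from h import *
p,R=tool();print('tip',p+.122*R[:,2])"
```

```text
t: 8.55
tcp_pos: [0.588, 0.057, 0.2236]
ee_rot: [-0.005, 1.0, 0.017, -0.011]
wrist_force: [-0.2, -1.0, -0.9]
opening: 0.0156
t 8.55 tcp [0.588  0.057  0.2236] az 1.97 zax [-0.0213  0.0093 -0.9997] F [-0.2 -1.  -0.9] q [ 0.    0.06  1.84  0.01  1.27 -0.03] op 0.0156
tip [0.58544416 0.05818375 0.10161544]
```

```bash
python3 -m jog '[0.5,0,5,0,0,0,4,0,0,0,0,0]' ; python3 -c "
from h import *
p,R=tool();print('tip',p+.122*R[:,2])"
```

```text
t: 8.93
tcp_pos: [0.5885, 0.0572, 0.2141]
ee_rot: [-0.005, 1.0, 0.017, -0.01]
wrist_force: [-0.2, -0.5, -1.2]
opening: 0.0158
t 8.93 tcp [0.5885 0.0572 0.2141] az 1.97 zax [-0.0211  0.0093 -0.9997] F [-0.2 -0.5 -1.2] q [ 0.    0.07  1.85  0.01  1.25 -0.03] op 0.0158
tip [0.58589219 0.05833076 0.09209018]
```

```bash
python3 -m jog '[0,0,4,0,0,0,3,0,0,0,2,0,0,0,0,0]' ; python3 -c "
from h import *
p,R=tool();print('tip',p+.122*R[:,2]);s=snap('scene','s6')
a=cv2.resize(s['frame'][225:275,255:300,::-1],None,fx=12,fy=12,interpolation=cv2.INTER_CUBIC);cv2.imwrite('pics/s6d.png',a)"
```

```text
t: 9.43
tcp_pos: [0.5891, 0.0573, 0.2075]
ee_rot: [-0.005, 1.0, 0.017, -0.009]
wrist_force: [-0.5, -0.3, -1.5]
opening: 0.016
t 9.43 tcp [0.5891 0.0573 0.2075] az 1.97 zax [-0.019   0.0093 -0.9998] F [-0.5 -0.3 -1.5] q [ 0.    0.07  1.85  0.01  1.24 -0.03] op 0.0160
tip [0.58673621 0.0584191  0.08553189]
```

View pics/s6d.png

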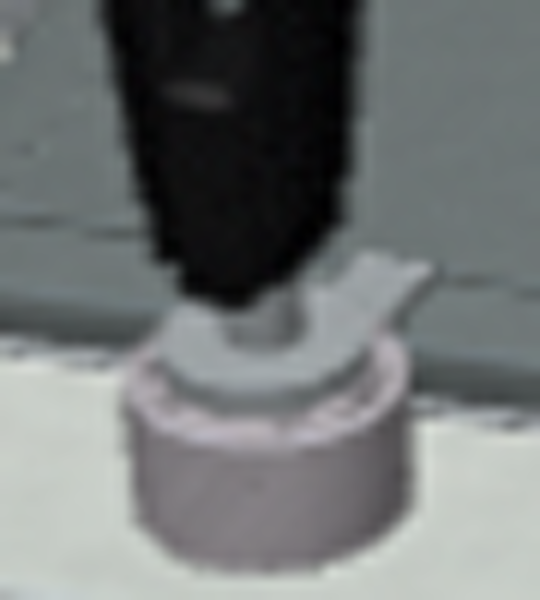

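The blade is in, with the collar almost on the face. I'll push until there is contact force.

```bash
python3 -m jog '[0,0,3,0,0,0,3,0,0,0,2,0]' 
```

```text
t: 9.85
tcp_pos: [0.5894, 0.0573, 0.207]
ee_rot: [-0.005, 1.0, 0.017, -0.01]
wrist_force: [-4.8, -0.3, 7.4]
opening: 0.0158
```

Seated: 7.4 N push at the expected height. Now turn clockwise.

```bash
python3 -m jog '[0,0,0,8,0,0,0,8,0,0,0,8,0,0,0,8,0,0,0,8]'; python3 -c "
from h import *
p,R=tool();print('tip',p+.122*R[:,2],telemetry.state()['wrist_torque'])"
```

```text
t: 10.48
tcp_pos: [0.5896, 0.0573, 0.2071]
ee_rot: [-0.001, 0.942, -0.336, -0.01]
wrist_force: [0.2, 0.2, 1.0]
opening: 0.0158
t 10.47 tcp [0.5896 0.0573 0.2071] az -39.24 zax [-0.0179  0.0083 -0.9998] F [0.2 0.2 1. ] q [0.   0.07 1.85 0.01 1.23 0.68] op 0.0158
tip [0.58745729 0.05829129 0.08516055] [-0.1232286  -0.05974726  0.07103097]
```

```bash
python3 -m jog '[0,0,0,8,0,0,0,8,0,0,0,6,0,0,0,6,0,0,0,3]'; python3 -c "
from h import *
p,R=tool();print('tip',p+.122*R[:,2],telemetry.state()['wrist_torque'])"
```

```text
t: 11.1
tcp_pos: [0.59, 0.0567, 0.2071]
ee_rot: [0.002, 0.813, -0.582, -0.009]
wrist_force: [-1.8, 0.0, 1.7]
opening: 0.0158
t 11.10 tcp [0.59   0.0567 0.2071] az -71.24 zax [-0.017   0.0064 -0.9998] F [-1.8  0.   1.7] q [0.   0.07 1.85 0.01 1.23 1.24] op 0.0158
tip [0.58789448 0.05746271 0.08516424] [-0.02244432  0.12820596  0.10858545]
```

```bash
python3 -m jog '[0,0,0,4,0,0,0,4,0,0,0,4]'; python3 -c "
from h import *
p,R=tool();print('tip',p+.122*R[:,2],telemetry.state()['wrist_torque'])
s=snap('scene','s7')
a=cv2.resize(s['frame'][215:285,245:315,::-1],None,fx=8,fy=8,interpolation=cv2.INTER_CUBIC);cv2.imwrite('pics/s7d.png',a)"
```

```text
t: 11.48
tcp_pos: [0.5902, 0.0568, 0.2072]
ee_rot: [0.003, 0.748, -0.664, -0.008]
wrist_force: [0.9, 1.2, 1.5]
opening: 0.017
t 11.47 tcp [0.5902 0.0568 0.2072] az -83.25 zax [-0.016   0.005  -0.9999] F [0.9 1.2 1.5] q [0.   0.07 1.85 0.01 1.23 1.45] op 0.0170
tip [0.58825099 0.05739584 0.08524045] [ 0.09049811 -0.12948993  1.22668666]
```

View pics/s7d.png

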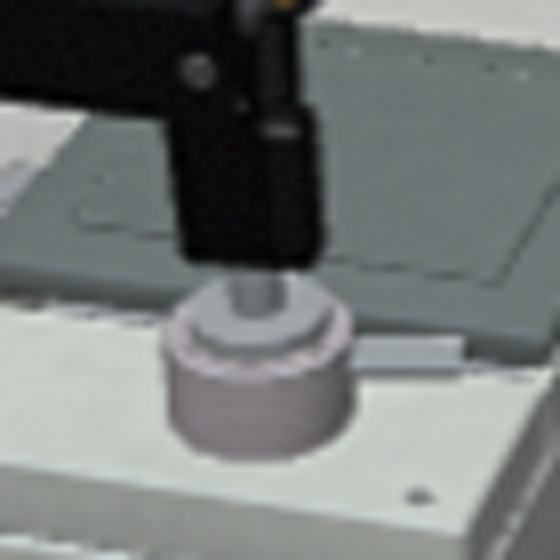

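Torque 1.2 N m shows the knob is at its stop, and the tongue is seen clear of the lid. Ease off, release and retreat upward.

```bash
python3 -m jog '[0,0,0,-4,0,0,0,-3,0,0,0,0]'; python3 -c "
from h import *
p,R=tool();print(telemetry.state()['wrist_torque'])"; python3 -m jog '[0,0,0,0,0,0,0,0,0,0,0,0]' 0.4 
```

```text
t: 11.9
tcp_pos: [0.5902, 0.057, 0.2072]
ee_rot: [0.003, 0.789, -0.615, -0.008]
wrist_force: [-0.3, 0.0, 1.7]
opening: 0.0158
t 11.90 tcp [0.5902 0.057  0.2072] az -75.87 zax [-0.0159  0.0044 -0.9999] F [-0.3  0.   1.7] q [0.   0.07 1.85 0.   1.23 1.33] op 0.0158
[0.00515156 0.05916651 0.1452533 ]
t: 12.28
tcp_pos: [0.5902, 0.0569, 0.2067]
ee_rot: [0.003, 0.788, -0.615, -0.008]
wrist_force: [-0.2, -0.4, 0.2]
opening: 0.0364
```

```bash
python3 -m jog '[0,0,-15,0,0,0,-30,0,0,0,-35,0,0,0,-35,0,0,0,0,0]'; python3 -c "
from h import *
p,R=tool();print(telemetry.state()['wrist_torque'])
s=snap('top','t8');snap('wrist','w8');s=snap('scene','s8')
a=cv2.resize(s['frame'][170:310,215:365,::-1],None,fx=4,fy=4,interpolation=cv2.INTER_CUBIC);cv2.imwrite('pics/s8d.png',a)"
```

```text
t: 12.9
tcp_pos: [0.5924, 0.0562, 0.3292]
ee_rot: [0.002, 0.788, -0.616, -0.007]
wrist_force: [1.1, -0.5, 0.2]
opening: 0.0381
t 12.90 tcp [0.5924 0.0562 0.3292] az -76.03 zax [-0.0132  0.0046 -0.9999] F [ 1.1 -0.5  0.2] q [ 0.   -0.01  1.73  0.    1.44  1.33] op 0.0381
[0.00666557 0.01905406 0.00182313]
```

View pics/s8d.png

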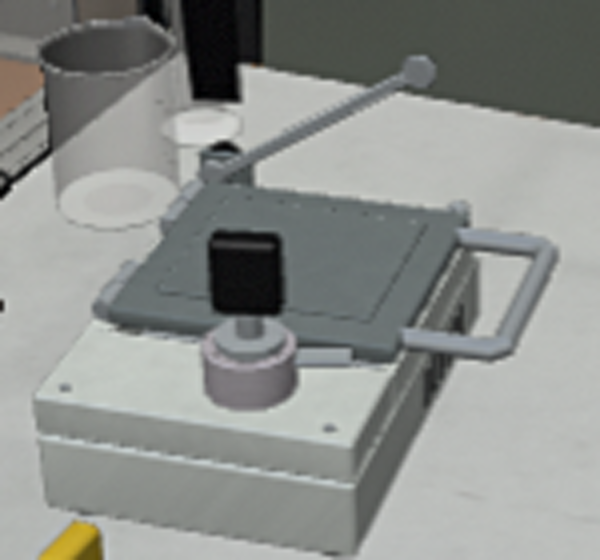

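View pics/w8.png

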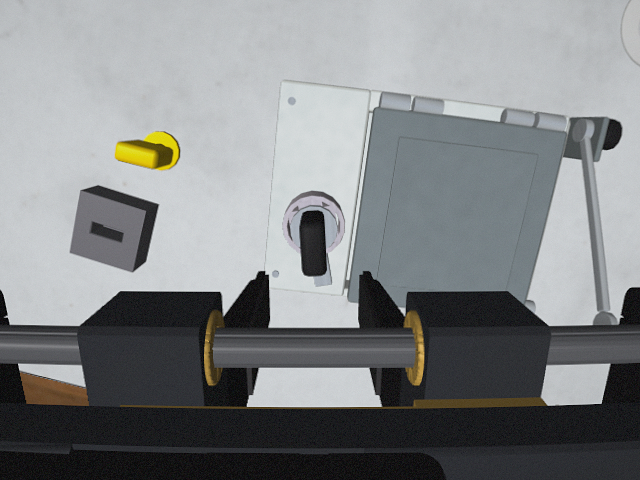

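The key stands alone in the knob (scene crop (247,290)) and the tongue lies beside the lid. The wrist view shows the index arm from (582,130) to (605,320). Next I'll refine the handle, hinge and index positions and check the knob angle.

```bash
python3 - <<'E'
from h import *
t=load('t8');s=load('s8');w=load('w8')
a=cv2.resize(t['frame'][145:285,220:380,::-1],None,fx=5,fy=5,interpolation=cv2.INTER_CUBIC)[:600];cv2.imwrite('pics/t8d.png',a)
a=cv2.resize(s['frame'][180:205,300:335,::-1],None,fx=20,fy=20,interpolation=cv2.INTER_CUBIC);cv2.imwrite('pics/s8e.png',a)
f=w['frame'].astype(int);P=np.array([[deep(w,u,v) for u in range(290,340)] for v in range(200,285)])
m=(f[200:285,290:340].max(2)<70)&(P[...,2]>.158)
ys,xs=np.nonzero(m);Q=np.array([plane(w,290+x,200+y,.166)[:2]*1000 for x,y in zip(xs,ys)],np.float32)
print('keytop z',np.median(P[ys,xs,2]),cv2.minAreaRect(Q))
E
```

```text
keytop z 0.1659172415355589 ((592.4176025390625, 57.31321716308594), (46.190452575683594, 21.158246994018555), 3.1400821208953857)
```

View pics/t8d.png

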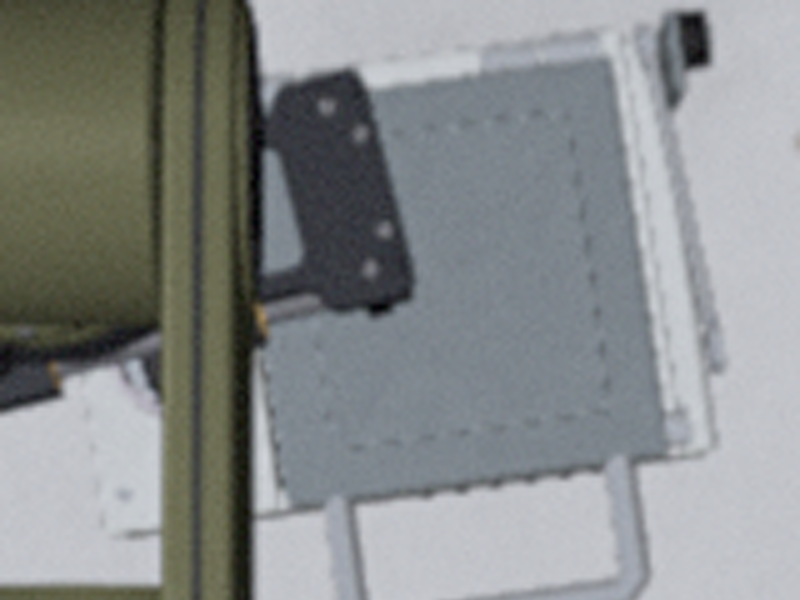

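View pics/s8e.png

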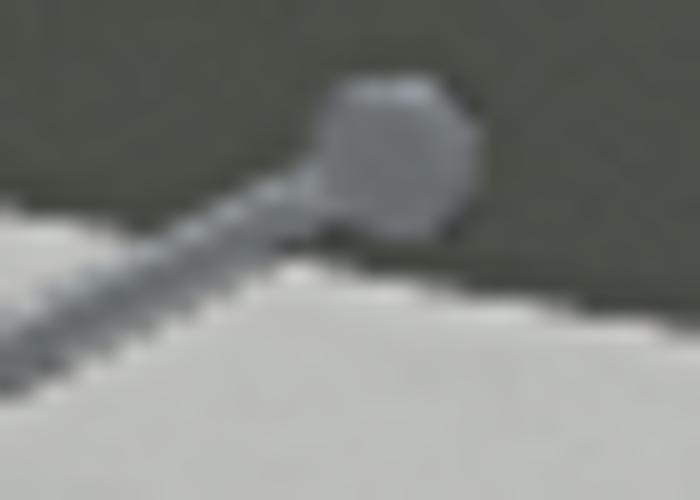

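```bash
python3 -m jog '[33,45,0,0,33,45,0,0,33,44,0,0,0,0,0,10,0,0,0,10,0,0,0,10,0,0,0,10]'; python3 -m jog '[0,0,0,10,0,0,0,10,0,0,0,10,0,0,0,10,0,0,0,10,0,0,0,6,0,0,0,0]' ; python3 -c "
from h import *
print(delta([.4865,-.072,.25]));snap('wrist','w9')"
```

```text
t: 13.92
tcp_pos: [0.476, -0.0752, 0.3095]
ee_rot: [-0.018, -0.52, 0.854, 0.016]
wrist_force: [-1.2, -0.3, 0.7]
opening: 0.0382
t: 14.8
tcp_pos: [0.4702, -0.0738, 0.2939]
ee_rot: [-0.036, -0.041, 0.998, 0.01]
wrist_force: [0.4, 0.3, -0.3]
opening: 0.0382
t 14.80 tcp [ 0.4702 -0.0738  0.2939] az -175.20 zax [-0.0736  0.0166 -0.9971] F [ 0.4  0.3 -0.3] q [-0.27 -0.24  1.99 -0.    1.46  2.79] op 0.0382
[-19.49088139  -0.55608699  42.56732407]
```

View pics/w9.png

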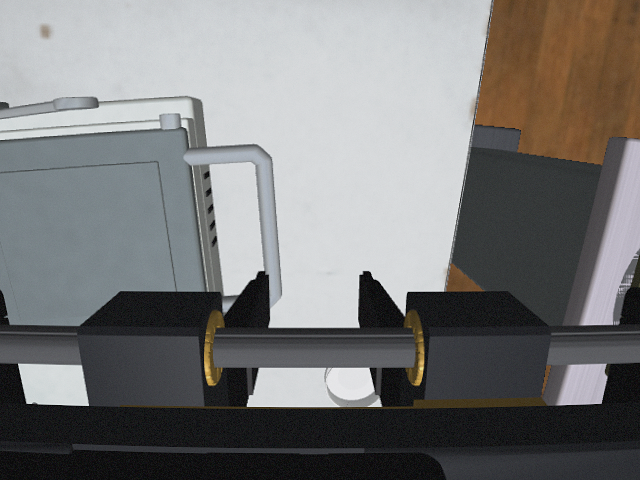

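```bash
cat > st.py <<'E'
from h import *
tool()
E
python3 -m jog '[0,0,0,0,0,0,0,0]' >/dev/null; python3 st.py; python3 -m jog '[0,0,-20,0,0,0,-20,0]' >/dev/null; python3 st.py;python3 -m jog '[0,0,0,0]' >/dev/null; python3 st.py
```

```text
t 15.10 tcp [ 0.4698 -0.0737  0.2927] az -175.05 zax [-0.0756  0.0172 -0.997 ] F [-0.5  1.1  0.1] q [-0.27 -0.23  1.99 -0.    1.46  2.79] op 0.0382
t 15.35 tcp [ 0.4725 -0.0743  0.3336] az -175.01 zax [-0.0781  0.0178 -0.9968] F [-0.1 -0.3  0.3] q [-0.27 -0.25  1.94 -0.    1.53  2.79] op 0.0378
t 15.47 tcp [ 0.4736 -0.0746  0.337 ] az -175.01 zax [-0.0727  0.0164 -0.9972] F [-0.5 -0.3  0.9] q [-0.27 -0.25  1.93 -0.    1.53  2.79] op 0.0380
```

```bash
python3 -m jog '[0,0,25,0]' >/dev/null; python3 st.py; python3 -m jog '[0,0,25,0]' >/dev/null; python3 st.py;python3 -m jog '[0,0,0,0]' >/dev/null; python3 st.py; python3 -m jog '[-14,0,0,0]' >/dev/null; python3 st.py;python3 -m jog '[0,0,0,0]' >/dev/null; python3 st.py
```

```text
t 15.60 tcp [ 0.4731 -0.0745  0.3149] az -175.01 zax [-0.0668  0.0147 -0.9977] F [-0.1  0.4 -0.8] q [-0.27 -0.24  1.96 -0.    1.49  2.79] op 0.0382
t 15.72 tcp [ 0.4716 -0.0742  0.2902] az -175.01 zax [-0.0651  0.0143 -0.9978] F [-0.4  0.2 -0.3] q [-0.27 -0.23  2.   -0.    1.44  2.79] op 0.0380
t 15.85 tcp [ 0.4707 -0.0739  0.2884] az -175.00 zax [-0.0688  0.0153 -0.9975] F [ 0.5 -0.7  0.4] q [-0.27 -0.23  2.   -0.    1.45  2.79] op 0.0380
t 15.97 tcp [ 0.4852 -0.0728  0.2887] az -175.03 zax [-0.0668  0.0148 -0.9977] F [-0.4 -0.4  0.9] q [-0.26 -0.2   1.97 -0.    1.44  2.8 ] op 0.0382
t 16.10 tcp [ 0.4864 -0.0729  0.2896] az -175.01 zax [-0.0656  0.0146 -0.9977] F [-0.5  0.  -0.2] q [-0.26 -0.2   1.97 -0.    1.44  2.8 ] op 0.0381
```

The tool has drifted about 4° out of vertical through row re-targeting. I want it upright before it goes near the lid, and vertical strokes seem to restore it, so I'm testing that.

```bash
python3 -m jog '[0,0,-50,0,0,0,0,0]' >/dev/null; python3 st.py; python3 -m jog '[0,0,50,0,0,0,0,0]' >/dev/null; python3 st.py;python3 -m jog '[0,0,-50,0]' >/dev/null; python3 st.py; python3 -m jog '[0,0,50,0]' >/dev/null; python3 st.py
```

```text
t 16.35 tcp [ 0.4908 -0.0737  0.3421] az -174.98 zax [-0.0645  0.0142 -0.9978] F [-0.1  0.1  0.6] q [-0.26 -0.22  1.9  -0.    1.53  2.8 ] op 0.0382
t 16.60 tcp [ 0.4882 -0.073   0.2927] az -174.98 zax [-0.0623  0.0135 -0.998 ] F [ 0.2  0.6 -0.4] q [-0.26 -0.2   1.96 -0.    1.44  2.8 ] op 0.0382
t 16.73 tcp [ 0.49   -0.0733  0.3399] az -174.96 zax [-0.0703  0.0156 -0.9974] F [ 0.5 -0.3  0.9] q [-0.26 -0.21  1.9  -0.    1.53  2.8 ] op 0.0382
t 16.85 tcp [ 0.4915 -0.0738  0.3009] az -174.98 zax [-0.0508  0.0104 -0.9987] F [ 0.4  0.1 -0.8] q [-0.26 -0.2   1.95 -0.    1.44  2.8 ] op 0.0381
```

```bash
python3 -m jog '[0,0,0,0]' >/dev/null; python3 st.py; python3 -m jog '[0,0,-50,0,0,0,50,0]' >/dev/null; python3 st.py;python3 -m jog '[0,0,-50,0,0,0,50,0]' >/dev/null; python3 st.py; python3 -m jog '[0,0,0,0]' >/dev/null; python3 st.py
```

```text
t 16.98 tcp [ 0.489  -0.0732  0.2965] az -174.97 zax [-0.0606  0.0129 -0.9981] F [-0.7  0.5 -1. ] q [-0.26 -0.2   1.96 -0.    1.45  2.8 ] op 0.0378
t 17.23 tcp [ 0.4937 -0.0744  0.3089] az -174.98 zax [-0.0436  0.0083 -0.999 ] F [ 0.5  0.8 -0.3] q [-0.26 -0.2   1.94 -0.    1.45  2.8 ] op 0.0383
t 17.48 tcp [ 0.4844 -0.0719  0.3062] az -174.93 zax [-0.0793  0.0176 -0.9967] F [ 0.5 -0.2  1.2] q [-0.26 -0.21  1.95 -0.    1.48  2.8 ] op 0.0383
t 17.60 tcp [ 0.482  -0.0712  0.3023] az -174.92 zax [-0.0884  0.02   -0.9959] F [0.1 0.1 0.2] q [-0.26 -0.21  1.95 -0.    1.48  2.8 ] op 0.0382
```

```bash
python3 -m jog '[-30,0,0,0,0,0,0,0]' >/dev/null; python3 st.py; python3 -m jog '[30,0,0,0,0,0,0,0]' >/dev/null; python3 st.py;python3 -m jog '[0,0,-60,0,0,0,0,0,0,0,0,0]' >/dev/null; python3 st.py; python3 -m jog '[0,0,60,0,0,0,0,0,0,0,0,0]' >/dev/null; python3 st.py
```

```text
t 17.85 tcp [ 0.5169 -0.0698  0.3107] az -174.95 zax [-0.0734  0.0161 -0.9972] F [ 0.4  0.7 -0.5] q [-0.24 -0.14  1.88 -0.    1.47  2.82] op 0.0382
t 18.10 tcp [ 0.49   -0.0735  0.3221] az -174.94 zax [-0.0611  0.0124 -0.9981] F [-0.5 -0.3  0.9] q [-0.26 -0.21  1.92 -0.    1.49  2.8 ] op 0.0381
t 18.48 tcp [ 0.4956 -0.0748  0.3882] az -174.98 zax [-0.0508  0.0099 -0.9987] F [-1.1 -0.5 -0.2] q [-0.26 -0.23  1.83 -0.    1.59  2.8 ] op 0.0378
t 18.85 tcp [ 0.4936 -0.0744  0.3298] az -174.98 zax [-0.0474  0.009  -0.9988] F [ 0.7 -0.7  0.2] q [-0.26 -0.21  1.91 -0.    1.49  2.8 ] op 0.0375
```

```bash
python3 -m jog '[-30,0,0,0,0,0,0,0]' >/dev/null; python3 st.py; python3 -m jog '[30,0,0,0,0,0,0,0]' >/dev/null; python3 st.py;python3 -m jog '[-30,0,0,0,0,0,0,0]' >/dev/null; python3 st.py; python3 -m jog '[30,0,0,0,0,0,0,0]' >/dev/null; python3 st.py
```

```text
t 19.10 tcp [ 0.5264 -0.0724  0.3346] az -175.00 zax [-0.0393  0.0069 -0.9992] F [-0.4 -0.4  0.8] q [-0.24 -0.14  1.85 -0.    1.48  2.82] op 0.0380
t 19.35 tcp [ 0.4976 -0.0755  0.341 ] az -174.98 zax [-0.0329  0.0049 -0.9994] F [-0.1  0.3  0.1] q [-0.26 -0.22  1.9  -0.    1.49  2.8 ] op 0.0382
t 19.60 tcp [ 0.5292 -0.0733  0.3439] az -175.02 zax [-0.0268  0.0035 -0.9996] F [ 0.  -0.2  0.5] q [-0.24 -0.15  1.83 -0.    1.48  2.82] op 0.0379
t 19.85 tcp [ 0.4994 -0.0761  0.3466] az -175.00 zax [-0.0247  0.0028 -0.9997] F [-0.8  0.6  0.6] q [-0.26 -0.22  1.89 -0.    1.49  2.8 ] op 0.0382
```

Tilt is now down to 1.4°. Measure the handle from here.

```bash
python3 -c "
from h import *
s=snap('wrist','w10');tool()"
```

```text
t 19.90 tcp [ 0.5    -0.0761  0.3467] az -174.99 zax [-0.0241  0.0028 -0.9997] F [ 0.1 -0.1 -0.1] q [-0.26 -0.22  1.89 -0.    1.49  2.8 ] op 0.0382
```

View pics/w10.png

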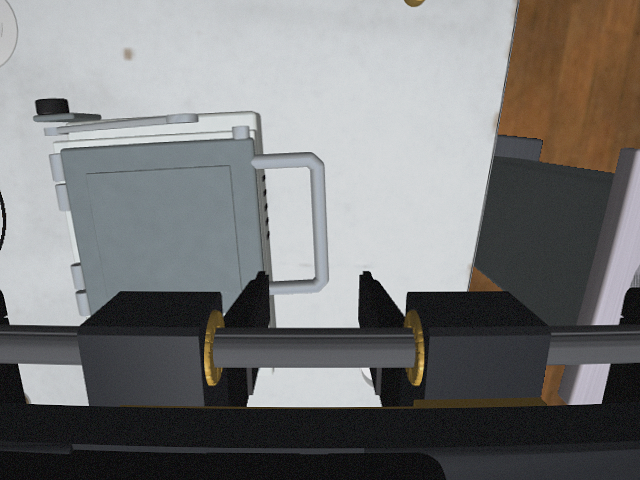

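The bar runs from (319,165) to (321,282), the stud is at (241,132), and the index arm runs from (55,129) to its tip at (182,118).

```bash
python3 - <<'E'
from h import *
s=load('w10');g=s['frame'].astype(int).sum(2)
pts=[]
for v in range(178,265,4):
    r=g[v,300:340]; k=np.nonzero(r<510)[0]
    pts.append((v,300+k.min(),300+k.max()))
print(pts[::4])
W=np.array([plane(s,(a+b)/2,v,.086) for v,a,b in pts])
wid=np.array([np.linalg.norm(plane(s,a-.5,v,.086)-plane(s,b+.5,v,.086)) for v,a,b in pts]);print('width',wid.mean())
vx,vy,x0,y0=cv2.fitLine(W[:,:2].astype(np.float32),cv2.DIST_HUBER,0,.001,.001).ravel();
print('bar line',x0,y0,'az of bar',np.degrees(np.arctan2(vy,vx)))
# lid contour
f=s['frame'].astype(int)
# arms of handle: outer v extents at column 290
for u in (275,285,295,305):
    c=g[140:310,u];k=np.nonzero(c<510)[0]+140;print(u,k.min(),k.max(),plane(s,u,k.min(),.086)[:2].round(4),plane(s,u,k.max(),.086)[:2].round(4))
a=cv2.resize(s['frame'][90:300,25:335,::-1],None,fx=2.55,fy=2.55,interpolation=cv2.INTER_CUBIC);cv2.imwrite('pics/w10c.png',a)
E
```

```text
[(178, np.int64(310), np.int64(324)), (194, np.int64(311), np.int64(325)), (210, np.int64(312), np.int64(325)), (226, np.int64(313), np.int64(326)), (242, np.int64(313), np.int64(327)), (258, np.int64(314), np.int64(327))]
width 0.012279466497998296
bar line 0.4882028 -0.070427276 az of bar -82.367455
275 153 292 [ 0.529  -0.1234] [ 0.5212 -0.0029]
285 153 292 [ 0.5209 -0.124 ] [ 0.5124 -0.0035]
295 152 291 [ 0.5128 -0.1255] [ 0.5037 -0.0052]
305 152 285 [ 0.5047 -0.1262] [ 0.4953 -0.0115]
```

View pics/w10c.png

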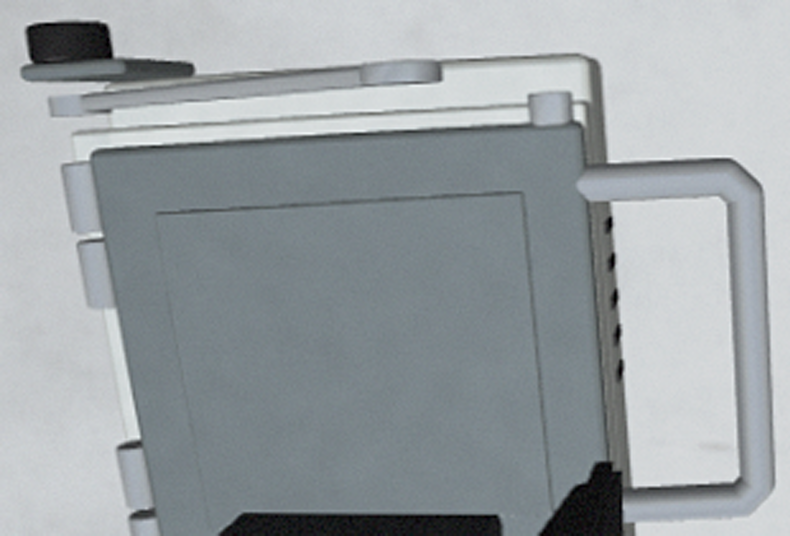

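```bash
python3 - <<'E'
from h import *
from scipy.optimize import least_squares
X=np.array([.9911,.1328,0]);Y=np.array([-.1328,.9911,0]);Z=np.array([0,0,1.])
H=np.array([.4879,-.0680,.086])+.21*X;print('hinge',H)
def tip(th,y):return H+y*Y+.15*(-np.cos(th)*X+np.sin(th)*Z)
obs=[('s8',319.35,187.4),('t8',362.5,215.),('w10',182.3,117.9)]
for n,u,v in obs:
    s=load(n);r=least_squares(lambda p:proj(s,tip(*p))[0]-[u,v],[.58,-.08]);print(n,r.x,r.cost)
r=least_squares(lambda p:np.concatenate([proj(load(n),tip(*p))[0]-[u,v] for n,u,v in obs]),[.58,-.08]);print('all',r.x,r.fun)
# stud when shut check
s=load('w10');print('stud shut predicted px',proj(s,H+-.085*Y-.15*X))
E
```

```text
hinge [ 0.696031 -0.040112  0.086   ]
s8 [ 0.56473932 -0.0904613 ] 2.0194839173657902e-27
t8 [ 0.52938043 -0.09012501] 4.0389678347315804e-28
w10 [ 0.56800809 -0.08899574] 1.1713006720721583e-26
all [ 0.56559802 -0.08910158] [-0.20061312  0.20304817 -0.54040075 -1.67996435  0.42748818 -0.18383035]
stud shut predicted px [[239.74707132 123.57461957]]
```

Bar yaw is 7.6° and the index is about 0.566 rad. Now descend over the bar.

```bash
python3 -m jog '[0,0,0,-2.6,0,0,30,0,0,0,30,0,0,0,0,0]' 0.4 >/dev/null; python3 -c "
from h import *
p,R=tool();print(delta(np.array([.4879,-.068,.086])-.07*R[:,2]))"
```

```text
t 20.40 tcp [ 0.5012 -0.0762  0.288 ] az -172.30 zax [-0.0185  0.0018 -0.9998] F [-0.1 -0.4 -0.5] q [-0.26 -0.19  1.96 -0.    1.39  2.75] op 0.0384
t 20.40 tcp [ 0.5012 -0.0762  0.288 ] az -172.30 zax [-0.0185  0.0018 -0.9998] F [-0.1 -0.4 -0.5] q [-0.26 -0.19  1.96 -0.    1.39  2.75] op 0.0384
[  8.47411089   9.05634188 132.21583973]
```

```bash
python3 -m jog '[8.5,9,25,0,0,0,35,0,0,0,30,0,0,0,0,0]' >/dev/null; python3 -c "
from h import *
p,R=tool();print(delta(np.array([.4879,-.068,.086])-.07*R[:,2]))"
```

```text
t 20.90 tcp [ 0.4947 -0.0689  0.2037] az -172.30 zax [-7.5e-03 -7.0e-04 -1.0e+00] F [-0.6 -0.   0. ] q [-0.24 -0.14  2.06 -0.    1.22  2.76] op 0.0381
t 20.90 tcp [ 0.4947 -0.0689  0.2037] az -172.30 zax [-7.5e-03 -7.0e-04 -1.0e+00] F [-0.6 -0.   0. ] q [-0.24 -0.14  2.06 -0.    1.22  2.76] op 0.0381
[ 5.76381858  1.7893832  47.73970406]
```

```bash
python3 -m jog '[6,1.5,10,0,0,0,20,0,0,0,15,0,0,0,0,0]' >/dev/null; python3 -c "
from h import *
p,R=tool();print(delta(np.array([.4879,-.068,.086])-.07*R[:,2]))"
```

```text
t 21.40 tcp [ 0.4916 -0.0692  0.1638] az -172.30 zax [ 0.0027 -0.0033 -1.    ] F [-0.4  0.2  0. ] q [-0.25 -0.1   2.1  -0.    1.14  2.76] op 0.0379
t 21.40 tcp [ 0.4916 -0.0692  0.1638] az -172.30 zax [ 0.0027 -0.0033 -1.    ] F [-0.4  0.2  0. ] q [-0.25 -0.1   2.1  -0.    1.14  2.76] op 0.0379
[3.69760182 1.95362834 7.83019064]
```

```bash
python3 -m jog '[3.5,0,8,0,0,0,0,0]' 0.4 >/dev/null; python3 st.py;  python3 -m jog '[0,0,0,0,0,0,0,0,0,0,0,0]' 0.05 50 >/dev/null; python3 -c "
from h import *
p,R=tool();print(delta(np.array([.4879,-.068,.086])-.07*R[:,2]))
s=snap('wrist','w11')"
```

```text
t 21.65 tcp [ 0.4886 -0.0699  0.1567] az -172.29 zax [ 0.0046 -0.0038 -1.    ] F [0.8 0.  0.2] q [-0.25 -0.1   2.12 -0.    1.12  2.76] op 0.0379
t 22.02 tcp [ 0.4884 -0.0701  0.1575] az -172.27 zax [ 0.0031 -0.0046 -1.    ] F [-10.   -2.7   2.3] q [-0.25 -0.1   2.12 -0.    1.12  2.76] op 0.0135
t 22.02 tcp [ 0.4884 -0.0701  0.1575] az -172.27 zax [ 0.0031 -0.0046 -1.    ] F [-10.   -2.7   2.3] q [-0.25 -0.1   2.12 -0.    1.12  2.76] op 0.0135
[0.3392864  2.5340207  1.46436989]
```

View pics/w11.png

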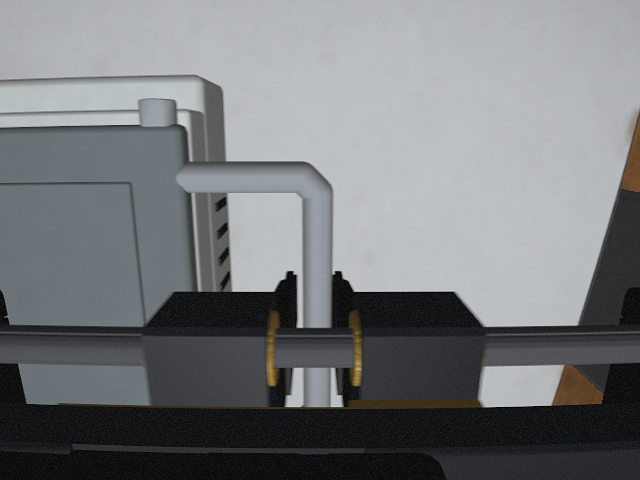

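```bash
python3 -m jog '[0,0,0,0]' >/dev/null; python3 st.py
```

```text
t 22.20 tcp [ 0.4876 -0.0703  0.1575] az -172.26 zax [ 4.0e-04 -4.9e-03 -1.0e+00] F [1.3 1.5 0.5] q [-0.25 -0.1   2.12 -0.01  1.13  2.76] op 0.0106
```

```bash
python3 - <<'E'
from h import *
s=load('w11');p,R=tool()
for u,v in((10,300),(15,300),(10,315),(20,340),(100,335),(100,360),(160,300),(200,300),(200,330),(260,300),(290,280),(300,390),(316,300),(5,292),(50,420),(300,420)):
    print(u,v,s['range_z'][v,u].round(3),(R.T@(deep(s,u,v)-p)*1000).round(0))
E
```

```text
t 22.20 tcp [ 0.4876 -0.0703  0.1575] az -172.26 zax [ 4.0e-04 -4.9e-03 -1.0e+00] F [1.3 1.5 0.5] q [-0.25 -0.1   2.12 -0.01  1.13  2.76] op 0.0106
10 300 0.167 [-124.   -4.   62.]
15 300 0.167 [-122.   -4.   62.]
10 315 0.17 [-126.    3.   63.]
20 340 0.082 [-59. -29. -19.]
100 335 0.084 [-44. -30. -17.]
100 360 0.084 [-43. -25. -18.]
160 300 0.17 [-63.  -3.  65.]
200 300 0.088 [-24. -35. -11.]
200 330 0.076 [-21. -35. -24.]
260 300 0.088 [-12. -35. -11.]
290 280 0.168 [-10. -12.  66.]
300 390 0.284 [-11.  99. 157.]
316 300 0.169 [-0. -4. 65.]
5 292 0.168 [-127.   -7.   64.]
50 420 0.064 [-42. -26. -38.]
300 420 0.064 [ -3. -26. -38.]
```

Opening reads 10.6 mm on a 12 mm bar, so the bar sits at the pads' edge. I'll reopen and take it 6 mm deeper.

```bash
python3 -m jog '[0,0,0,0,0,0,0,0]' 0.3 >/dev/null; python3 -m jog '[0,0,6,0,0,0,0,0]' >/dev/null; python3 st.py;  python3 -m jog '[0,0,0,0,0,0,0,0,0,0,0,0]' 0.05 50 >/dev/null; python3 st.py
```

```text
t 22.70 tcp [ 0.4881 -0.0702  0.151 ] az -172.26 zax [ 0.0024 -0.0048 -1.    ] F [ 1.1 -0.5  0.5] q [-0.25 -0.09  2.12 -0.    1.11  2.76] op 0.0284
t 23.07 tcp [ 0.4876 -0.0703  0.1507] az -172.25 zax [ 4.0e-04 -4.9e-03 -1.0e+00] F [-2.9  0.9  2. ] q [-0.25 -0.09  2.12 -0.01  1.11  2.76] op 0.0110
```

```bash
python3 -m jog '[-0.5,0,-14.5,0,-1.5,0,-14.5,0,-2.5,0,-14.5,0,0,0,0,0]' >/dev/null; python3 st.py
```

```text
t 23.57 tcp [ 0.4918 -0.0696  0.1945] az -172.27 zax [ 2.0e-04 -5.6e-03 -1.0e+00] F [ 1.9 -1.5 -6.3] q [-0.25 -0.14  2.08 -0.01  1.2   2.76] op 0.0106
```

```bash
python3 -m jog '[-3.5,0,-14,0,-4.5,0,-14,0,-5.5,0,-13.5,0,0,0,0,0]' >/dev/null; python3 st.py; python3 -c "
from h import *
s=snap('wrist','w12');s=snap('scene','s12')"
```

```text
t 24.07 tcp [ 0.5042 -0.0679  0.2348] az -172.26 zax [-0.0049 -0.0069 -1.    ] F [-0.1 -2.5 -7.1] q [-0.24 -0.15  2.02 -0.01  1.27  2.77] op 0.0107
```

View pics/w12.png

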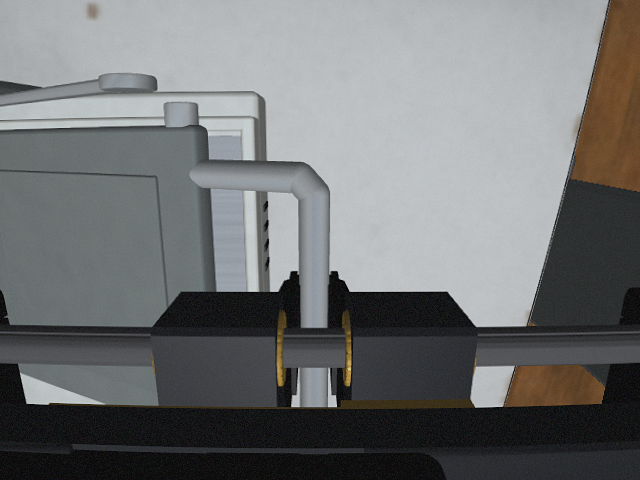

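View pics/s12.png

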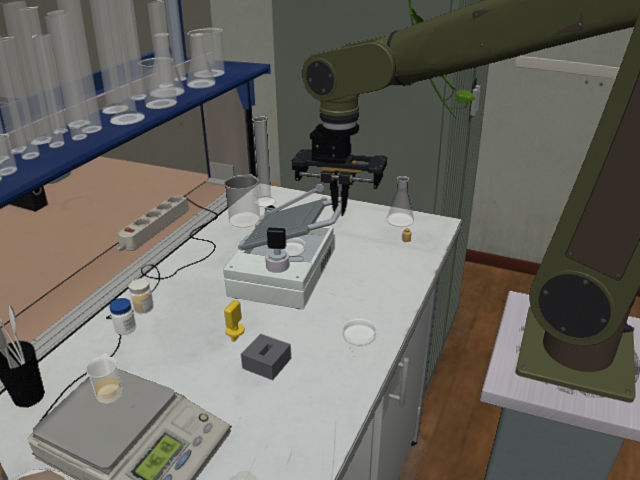

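The lid is rising with the handle: rise of 84 mm gives θ≈0.41. The stud is at (181,115) and the index tip at (128,82). I'll go on nearly to the index.

```bash
python3 -m jog '[-6.5,0,-13,0,-7,0,-12,0,0,0,0,0]' >/dev/null; python3 -c "
from h import *
tool();s=snap('wrist','w13')
a=cv2.resize(s['frame'][60:200,60:340,::-1],None,fx=2.8,fy=2.8,interpolation=cv2.INTER_CUBIC);cv2.imwrite('pics/w13c.png',a)"
```

```text
t 24.55 tcp [ 0.5156 -0.0664  0.2573] az -172.27 zax [-0.0145 -0.008  -0.9999] F [ 0.2 -3.7 -9.7] q [-0.23 -0.14  1.97 -0.01  1.32  2.78] op 0.0107
```

View pics/w13c.png

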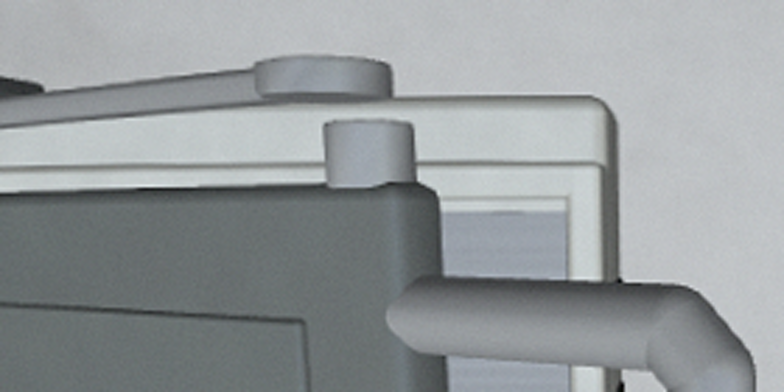

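```bash
cat >> h.py <<'E'
X=np.array([.9911,.1328,0]);Y=np.array([-.1328,.9911,0]);Z=np.array([0,0,1.])
H=np.array([.696031,-.040112,.086])
def tip(th,y):return H+y*Y+.15*(-np.cos(th)*X+np.sin(th)*Z)
def thu(s,u,y):
    from scipy.optimize import brentq
    return brentq(lambda th:proj(s,tip(th,y))[0,0]-u,0.2,0.9)
def thtcp(d=.0647):
    p,R=tool();b=p+d*R[:,2];v=b-H
    print('bar',b.round(4),'th from z %.4f'%np.arcsin(v[2]/.21),'from atan %.4f'%np.arctan2(v[2],-(v@X)),'r %.4f'%np.hypot(v[2],v@X))
E
python3 - <<'E'
from h import *
thtcp()
s=load('w13')
us=60+368.5/2.8-.4; ut=60+323/2.8-.4
for y in(-.080,-.084): print('stud',y,thu(s,us,y),proj(s,tip(thu(s,us,y),y)))
for y in(-.087,-.091): print('tip',y,thu(s,ut,y),proj(s,tip(thu(s,ut,y),y)))
print(60+122/2.8,60+78/2.8)
E
```

```text
t 24.60 tcp [ 0.5153 -0.0664  0.2566] az -172.27 zax [-0.0151 -0.0081 -0.9999] F [-2.5 -4.5 -8.9] q [-0.23 -0.14  1.97 -0.01  1.32  2.78] op 0.0110
bar [ 0.5143 -0.0669  0.1919] th from z 0.5287 from atan 0.5231 r 0.2121
stud -0.08 0.5121629033339471 [[191.20714286 110.98825004]]
stud -0.084 0.5100777191294428 [[191.20714286 101.45932203]]
tip -0.087 0.569343059946591 [[174.95714286  92.78133129]]
tip -0.091 0.5672612951824252 [[174.95714286  82.76139614]]
103.57142857142858 87.85714285714286
```

```bash
python3 -m jog '[-5.5,0,-10,0,0,0,0,0]' >/dev/null; python3 -c "
from h import *
s=snap('wrist','w14');thtcp()
a=cv2.resize(s['frame'][60:200,60:340,::-1],None,fx=2.8,fy=2.8,interpolation=cv2.INTER_CUBIC);cv2.imwrite('pics/w14c.png',a)"
```

```text
t 24.90 tcp [ 0.5201 -0.0657  0.265 ] az -172.27 zax [-0.0181 -0.0085 -0.9998] F [-1.8 -4.9 -6.9] q [-0.22 -0.13  1.95 -0.01  1.34  2.79] op 0.0109
bar [ 0.5189 -0.0663  0.2003] th from z 0.5754 from atan 0.5682 r 0.2124
```

View pics/w14c.png

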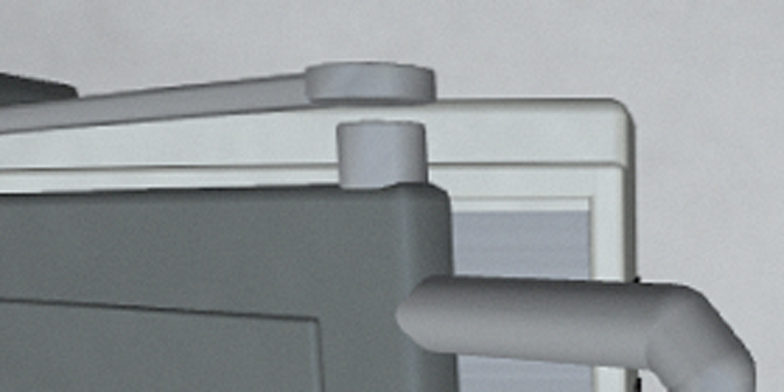

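```bash
cat >> h.py <<'E'
def edges(s,v,lo,hi,up=8):
    r=s['frame'][v-1:v+2,lo:hi].astype(float).sum(2).mean(0);
    g=np.diff(cv2.GaussianBlur(r.reshape(1,-1),(5,1),0).ravel()); i=np.argmin(g); j=np.argmax(g)
    f=lambda k:k+ (0.5*(abs(g[k-1])-abs(g[k+1]))/(abs(g[k-1])-2*abs(g[k])+abs(g[k+1])) if 0<k<len(g)-1 else 0)
    return lo+f(i)+.5,lo+f(j)+.5
E
python3 - <<'E'
from h import *
s=load('w14')
for v in(106,108,112,116):
    a,b=edges(s,v,165,230);print('stud',v,a,b,(a+b)/2)
for v in(84,86,88,90):
    g=s['frame'][v,155:230].astype(int).sum(1);print('tip',v,edges(s,v,195,230)[1]); 
for n in('w13','w14'):
    s=load(n)
    us,ut=(60+368.5/2.8-.4,60+323/2.8-.4) if n=='w13' else (60+382/2.8-.4,60+370.5/2.8-.4)
    print(n,thu(s,us,-.083),thu(s,ut,-.089),'slope',1/(thu(s,us+1,-.083)-thu(s,us,-.083)))
    # depth on both
s=load('w14')
for u,v in((190,88),(195,88),(185,88),(196,105),(196,110),(200,112)): 
    q=deep(s,u,v)-H;print(u,v,'chamber x,y,z',(q@X).round(4),(q@Y).round(4),q[2].round(4))
E
```

```text
stud 106 179.41582278481013 211.69196661450184 195.55389469965598
stud 108 179.439858110287 211.81431882565028 195.62708846796863
stud 112 179.64658634538154 212.12208319242475 195.88433476890316
stud 116 179.9194103194103 212.32862903225805 196.12401967583418
tip 84 214.3525179856115
tip 86 214.92087415222306
tip 88 215.23734409391048
tip 90 215.37927565392354
w13 0.5105962943268205 0.5682979685168416 slope -247.54241238961504
w14 0.5534984513200186 0.5665807127622877 slope -251.11600590866533
190 88 chamber x,y,z -0.1282 -0.0888 0.0898
195 88 chamber x,y,z -0.1308 -0.0885 0.0923
185 88 chamber x,y,z -0.1265 -0.0886 0.0912
196 105 chamber x,y,z -0.1293 -0.0822 0.0858
196 110 chamber x,y,z -0.1295 -0.0801 0.0869
200 112 chamber x,y,z -0.1308 -0.0794 0.0857
```

Image and depth agree: the stud is 0.013 rad below the tip. One small nudge.

```bash
python3 -m jog '[-2,0,-4,0]' >/dev/null; python3 - <<'E'
from h import *
thtcp()
for i in range(4):
    s=snap('wrist','w15%d'%i)
thtcp()
a=cv2.resize(s['frame'][60:200,60:340,::-1],None,fx=2.8,fy=2.8,interpolation=cv2.INTER_CUBIC);cv2.imwrite('pics/w15c.png',a)
us=np.mean(edges(s,107,165,230));print(us,thu(s,us,-.083))
def med(c,ys):return np.median([ (deep(s,u,v)-H)[2] for u in range(c-4,c+5) for v in ys])
zt=med(193,(86,88,90)) ;zs=med(int(us),(104,106,108));print(np.arcsin((zt-.01)/.15),np.arcsin((zs-.007)/.15))
E
```

```text
t 25.02 tcp [ 0.5221 -0.0655  0.2682] az -172.28 zax [-0.0179 -0.0084 -0.9998] F [  2.4  -4.5 -11.3] q [-0.22 -0.13  1.94 -0.01  1.34  2.79] op 0.0108
bar [ 0.521  -0.066   0.2036] th from z 0.5941 from atan 0.5864 r 0.2124
t 25.23 tcp [ 0.5224 -0.0654  0.2687] az -172.27 zax [-0.0172 -0.0084 -0.9998] F [  1.3  -4.3 -10.3] q [-0.22 -0.13  1.94 -0.01  1.34  2.79] op 0.0108
bar [ 0.5213 -0.066   0.204 ] th from z 0.5970 from atan 0.5891 r 0.2125
197.28953413677635 0.5736860205659057
0.5773679927182175 0.5801036006954123
```

View pics/w15c.png

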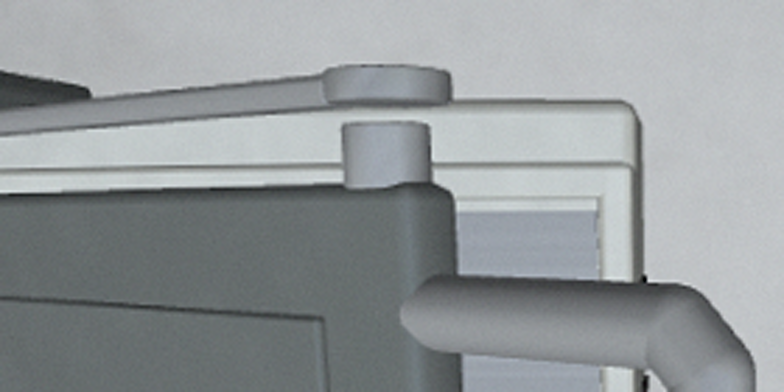

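```bash
python3 - <<'E'
from h import *
for i in range(4):
    s=load('w15%d'%i)
    us=np.mean(edges(s,107,165,230))
    r=edges(s,90,200,235)[1]
    # left edge of disc against arm hidden; use upper part rows for the disc outline
    g=s['frame'].astype(float).sum(2)
    print([ (np.round(edges(s,v,165,190)[0],1),np.round(edges(s,v,205,235)[1],1)) for v in(84,85,86,92,94,95)])
    zt=np.median([(deep(s,u,v)-H)[2] for u in range(192,205) for v in (86,87,88,89,90)])
    zs=np.median([(deep(s,u,v)-H)[2] for u in range(192,203) for v in (105,106,107,108,109,110)])
    print(us,thu(s,us,-.083),np.arcsin((zt-.01)/.15),np.arcsin((zs-.007)/.15))
    # tangent approach: disc right silhouette edge vs predicted for theta, stud right/left edges
    C=lambda th,y,r:np.array([tip(th,y)+r*(np.cos(a)*X+np.sin(a)*Z) for a in np.linspace(0,6.283,120)])
    for th in(.56,.57,.58):
        d=proj(s,C(th,-.086,.010))[:,0];d2=proj(s,C(th,-.091,.010))[:,0];e=proj(s,C(th,-.083,.007))[:,0];print(th,'disc',d.min().round(1),d.max().round(1),d2.min().round(1),d2.max().round(1),'stud',e.min().round(1),e.max().round(1))
E
```

```text
[(np.float64(173.3), np.float64(217.7)), (np.float64(172.8), np.float64(218.2)), (np.float64(172.3), np.float64(218.6)), (np.float64(172.8), np.float64(219.2)), (np.float64(173.3), np.float64(219.2)), (np.float64(173.9), np.float64(219.2))]
196.56159165763518 0.5712248021234103 0.5702262796015591 0.575184556943347
0.56 disc 175.5 222.1 174.8 221.6 stud 183.0 215.5
0.57 disc 172.8 219.7 172.0 219.3 stud 180.4 213.1
0.58 disc 170.0 217.3 169.3 216.8 stud 177.7 210.7
[(np.float64(175.7), np.float64(219.5)), (np.float64(175.5), np.float64(220.5)), (np.float64(175.3), np.float64(220.9)), (np.float64(175.4), np.float64(221.6)), (np.float64(175.7), np.float64(221.6)), (np.float64(176.4), np.float64(221.6))]
197.40893966760254 0.5751199337229237 0.5717707167536505 0.5797552403622631
0.56 disc 177.5 223.8 176.8 223.4 stud 184.9 217.3
0.57 disc 174.8 221.5 174.0 221.0 stud 182.3 214.9
0.58 disc 172.0 219.1 171.3 218.6 stud 179.6 212.4
[(np.float64(175.7), np.float64(220.0)), (np.float64(175.4), np.float64(220.6)), (np.float64(175.2), np.float64(220.9)), (np.float64(175.4), np.float64(221.5)), (np.float64(175.7), np.float64(221.6)), (np.float64(176.4), np.float64(221.6))]
197.41907506995534 0.5744920149846985 0.5707772316135322 0.5797079441421479
0.56 disc 177.3 223.7 176.6 223.2 stud 184.8 217.1
0.57 disc 174.6 221.3 173.9 220.9 stud 182.1 214.7
0.58 disc 171.8 218.9 171.1 218.4 stud 179.5 212.3
[(np.float64(175.5), np.float64(219.5)), (np.float64(175.2), np.float64(220.1)), (np.float64(174.5), np.float64(220.5)), (np.float64(175.0), np.float64(221.3)), (np.float64(175.4), np.float64(221.3)), (np.float64(176.0), np.float64(221.2))]
197.28953413677635 0.5736860205659057 0.5709307727221519 0.5791372075737641
0.56 disc 176.9 223.4 176.2 222.9 stud 184.4 216.8
0.57 disc 174.2 221.0 173.5 220.5 stud 181.8 214.4
0.58 disc 171.5 218.6 170.7 218.1 stud 179.1 212.0
```

The stud is now about 0.006 rad high. A tiny correction down.

```bash
python3 -m jog '[0.4,0,0.5,0]' >/dev/null; cat > chk.py <<'E'
from h import *
import sys
thtcp()
for i in range(4):
    s=snap('wrist',sys.argv[1]+'%d'%i)
    us=np.mean(edges(s,107,165,230))
    zt=np.median([(deep(s,u,v)-H)[2] for u in range(192,205) for v in (86,87,88,89,90)])
    zs=np.median([(deep(s,u,v)-H)[2] for u in range(192,203) for v in (105,106,107,108,109,110)])
    C=lambda th,y,r:np.array([tip(th,y)+r*(np.cos(a)*X+np.sin(a)*Z) for a in np.linspace(0,6.283,120)])
    r=edges(s,94,205,235)[1];l=np.mean([edges(s,v,165,190)[0] for v in(85,86,92)])
    mid=(r+l)/2
    f=[]
    for th in(.55,.59):
        d=np.r_[proj(s,C(th,-.086,.010))[:,0],proj(s,C(th,-.091,.010))[:,0]];f.append((d.min()+d.max())/2)
    tt=.55+.04*(mid-f[0])/(f[1]-f[0])
    f=[]
    for th in(.55,.59):
        e=proj(s,C(th,-.083,.007))[:,0];f.append((e.min()+e.max())/2)
    ts=.55+.04*(us-f[0])/(f[1]-f[0])
    print('img tip %.4f stud %.4f'%(tt,ts),'depth tip %.4f stud %.4f'%(np.arcsin((zt-.01)/.15),np.arcsin((zs-.007)/.15)))
thtcp()
E
python3 chk.py w16
```

```text
t 25.35 tcp [ 0.522  -0.0655  0.2681] az -172.27 zax [-0.0171 -0.0084 -0.9998] F [ 0.1 -4.6 -9.3] q [-0.22 -0.13  1.94 -0.01  1.34  2.79] op 0.0106
bar [ 0.5209 -0.066   0.2034] th from z 0.5933 from atan 0.5856 r 0.2124
img tip 0.5663 stud 0.5689 depth tip 0.5700 stud 0.5743
img tip 0.5665 stud 0.5684 depth tip 0.5702 stud 0.5745
img tip 0.5664 stud 0.5685 depth tip 0.5706 stud 0.5736
img tip 0.5666 stud 0.5684 depth tip 0.5710 stud 0.5739
t 25.55 tcp [ 0.522  -0.0655  0.2681] az -172.27 zax [-0.0172 -0.0084 -0.9998] F [  1.   -5.1 -11.1] q [-0.22 -0.13  1.94 -0.01  1.34  2.79] op 0.0107
bar [ 0.5208 -0.066   0.2034] th from z 0.5932 from atan 0.5854 r 0.2124
```

```bash
python3 -m jog '[0.2,0,0.1,0]' >/dev/null; python3 chk.py w17; python3 -c "
from h import *
for i in range(12): viewer.snapshot('wrist')
snap('scene','s18');snap('top','t18')
a=cv2.resize(load('s18')['frame'][160:390,200:430,::-1],None,fx=2.6,fy=2.6,interpolation=cv2.INTER_CUBIC);cv2.imwrite('pics/s18c.png',a)"; python3 chk.py w18
```

```text
t 25.68 tcp [ 0.5219 -0.0655  0.268 ] az -172.28 zax [-0.0168 -0.0083 -0.9998] F [  2.1  -3.4 -10.7] q [-0.22 -0.13  1.94 -0.01  1.34  2.79] op 0.0109
bar [ 0.5208 -0.066   0.2033] th from z 0.5925 from atan 0.5848 r 0.2124
img tip 0.5664 stud 0.5681 depth tip 0.5696 stud 0.5723
img tip 0.5665 stud 0.5681 depth tip 0.5696 stud 0.5724
img tip 0.5665 stud 0.5681 depth tip 0.5700 stud 0.5741
img tip 0.5665 stud 0.5682 depth tip 0.5702 stud 0.5735
t 25.88 tcp [ 0.5219 -0.0655  0.268 ] az -172.28 zax [-0.0168 -0.0084 -0.9998] F [  2.6  -4.1 -11.4] q [-0.22 -0.13  1.94 -0.01  1.34  2.79] op 0.0108
bar [ 0.5208 -0.0661  0.2033] th from z 0.5926 from atan 0.5849 r 0.2125
t 26.57 tcp [ 0.5219 -0.0655  0.268 ] az -172.28 zax [-0.0168 -0.0084 -0.9998] F [  3.5  -3.  -11.5] q [-0.22 -0.13  1.94 -0.01  1.34  2.79] op 0.0110
bar [ 0.5208 -0.066   0.2033] th from z 0.5928 from atan 0.5850 r 0.2125
img tip 0.5665 stud 0.5682 depth tip 0.5702 stud 0.5730
img tip 0.5665 stud 0.5682 depth tip 0.5695 stud 0.5729
img tip 0.5666 stud 0.5682 depth tip 0.5699 stud 0.5742
img tip 0.5665 stud 0.5682 depth tip 0.5698 stud 0.5712
t 26.77 tcp [ 0.5218 -0.0655  0.268 ] az -172.28 zax [-0.0169 -0.0084 -0.9998] F [  4.   -3.8 -10.7] q [-0.22 -0.13  1.94 -0.01  1.34  2.79] op 0.0107
bar [ 0.5207 -0.066   0.2033] th from z 0.5926 from atan 0.5848 r 0.2125
```

View pics/s18c.png

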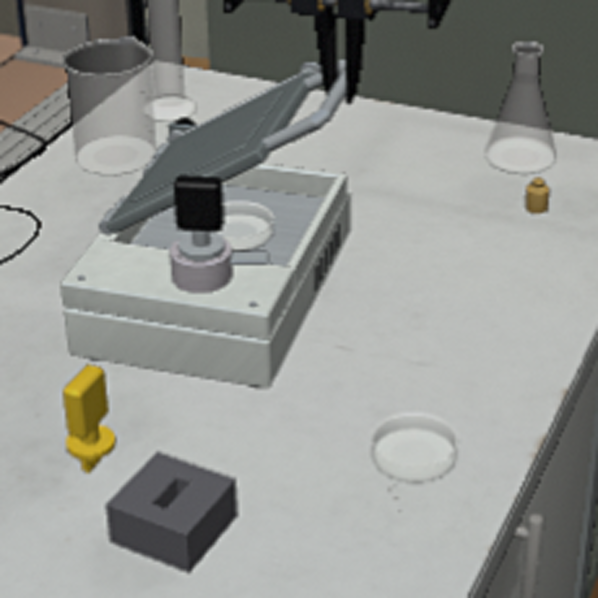

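View pics/w183.png

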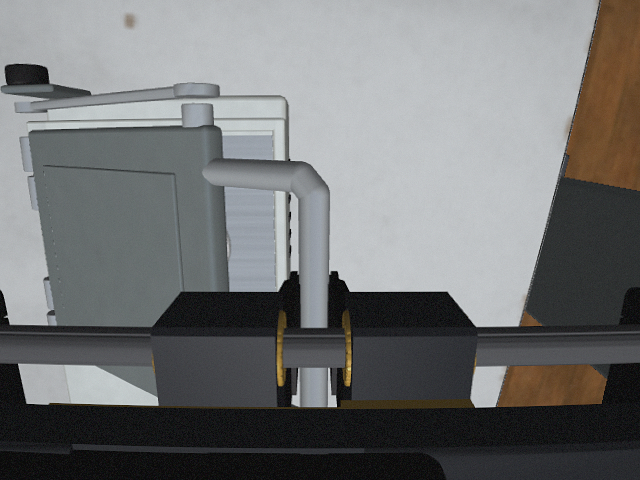

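The stud at (197,115) sits against the tip at (197,90), level within 0.003 rad and unchanged for over a second. The key stands in the knob, and the dish, flask and weight are untouched. Handing in.

```bash
python3 -c "
from h import *
print(order.finish_job());tool()"
```

```text
the job is handed in; nothing more can be done
None
the job is handed in; nothing more can be done
```

The job was handed in at about t = 26.8 s with the lid held at the index arm; no verdict was reported.

**What I did:** I took the black key from its rest, not the yellow lookalike, and pushed it into the knob slot until I felt 7 N with the collar down. I turned the knob clockwise to its stop, where the torque rose to 1.2 N m and the tongue was seen clear of the lid. I then released the key standing in the knob, gripped the handle bar and raised the lid.

**Last checks:**
- **Lid against index:** the wrist image put the stud at 0.568 rad and the tip at 0.5665; the depth reading put them at 0.573 and 0.570. The stud is therefore 0.002–0.003 rad high, and it held steady for over a second.
- **Nearby objects:** in the last scene picture the key stood in the knob, and the dish, flask and weight looked unmoved. I saw no change in the index arm.

**What disagreed:**
- **Lid angle from the arm:** the arm's own position gave 0.585–0.593 rad. I think the bar rolled a few millimetres in the pads, and I trusted the direct comparison of stud and tip.
- **Grip opening:** it read 10.7 mm on the 12 mm bar. Gripping deeper barely changed it (10.6 to 11.0 mm), and the grip held.
- **Key angle in the knob:** my measurement of the key's angle after the turn was contaminated, so the stop is confirmed by torque and by sight of the tongue only.
- **Tool tilt:** the tool drifted up to 5° from vertical before the handle grasp. I brought it back to under 0.5° before gripping; it was at about 1° at hand-in.

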